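Dock and lock a loaded cell tray in the cell tester

TASK

Dock the tray that has the cells in it: set it on the tester's loading deck squarely in front of the side rails, let go of it, then take it by its fin and push it along the centre line, under the contact bar, until it is fully home against the stop. Then take the locking bolt from the tool block, drop its T-head through the cross slot in the deck behind the tray until the collar sits on the deck, and give it a quarter turn to lock. Leave the empty tray and the other things on the bench where they are.

Things in the scene. Friction and masses are not known exactly. Their poses are not given: they have to be found in the camera images.
- cassette: Loaded cell tray: wide black tray with six cylindrical cells lying in it. Tray part 44 mm deep (x), 202 wide (y), 22 high, 210 wide over two guide shoes (26 mm long, 14 high, round ends) at the ends. Origin: under the tray part's middle, near the centre of mass; +x is the front. A 30 mm wide, 5 mm thick tongue runs back to x = -92 and carries the fin. Grip across the 44 mm. 0.31 to 0.55 kg.
- cassette_fin (a point): Centre of the loaded tray's upright fin, on its centre line, 75 mm behind the origin and 18.5 mm above the underside. The fin is 26 mm long (fore and aft), 10 mm thick (across), from 5 to 32 mm above the underside, 40 mm clear of the tray part. Axes as the tray's.
- dock: The tester's tray dock, fixed. Origin: at bench level on the centre line, below the start of the side rails; +x is the way a tray slides in. Aluminium deck 244 mm wide, top 30 mm above the bench, plate 8 mm thick, hollow below. Loading deck: x -150 to -35 mm, flat, open. Rails: 20 mm high, 216 mm apart (3 mm play each side of the shoes), from x = 0; lead-ins from x = -35 widen to about 232 mm.
- dock_home (a point): Where the tray's origin lies when it is home: on the deck's top, 118 mm beyond the start of the rails; axes as the dock's. The tray's front then touches the stop face at dock x = 140 mm, below the contact bar (x 110 to 165, underside 27 mm and top 55 mm above the deck); the fin is in the open. The shoes are short: pushed near one end, the tray cocks and jams between the rails.
- dock_slot (a point): Centre of the cross slot, at the deck's top, 9 mm beyond the start of the rails, on the centre line; axes as the dock's. Through slot 28 mm long across the deck (dock y), 13 mm wide along it (dock x). A tray on its way in covers it; the tongue of one that is home ends 17 mm beyond its centre.
- tbolt: Steel T-head locking bolt, 90 g, upright in the tool block's slot. Origin: on its axis under the collar (26 mm across, 4 thick); x lengthwise along T-head and wing. Barrel 16 mm across to z = 34 mm, wing 30 (x) x 10 (y), z 34 to 68. Below: 7 mm shank to z = -11, T-head 20 (x) x 7 (y) to z = -20. Enters with x along the slot (dock y); turned a quarter, either way, x lies along dock x: locked.
- tool_block: Fixed wooden block, 34 mm high, with the slot where the bolt is parked (lift it straight up). Origin: at bench level under that slot; slot 24 mm along x, 11 mm along y. The block spans x -30 to +30 and y -30 to +66 mm; short hex bits stand up to 16 mm above its +y end.
- cassette_empty: The empty tray: the same without cells, 150 g, flat on the bench; origin and axes as the loaded one. Not to be used or moved.
- small_battery: Small sealed battery, 97 x 43 x 56 mm, dark green case with black lid, standing on the bench; origin under its centre. A bystander.
- meter: Grey hand-held test meter with a dial, 150 x 72 x 41 mm, lying on the bench; origin under its centre. A bystander.
- screwdriver: Black-handled screwdriver lying on the bench. A bystander.
- wrench: Steel spanner lying on the bench. A bystander.

How it is judged:
By the outcome, as a careful person would: the job done as asked, in the order asked, and still so for the second after the job is handed in, with the robot touching nothing.
It also fails if it takes over 69 s, if anything falls off the work surface, if the arm or the gripper's body presses on something with over 40 N, if the wrist force passes 120 N, or if a joint passes its speed limit or range.

ROBOT

A 7-joint arm with a two-finger parallel gripper is mounted at the origin on the work surface. World frame = base frame: x ahead of the robot, y to its left, z up, the work surface at z = 0. Lengths are in m, angles in rad, forces in N, time in s.
With the tool pointing down it reaches from about 0.4 to 0.875 m from the base axis. Payload 19.3 kg.
Tool frame: the origin (TCP) lies at the very end of the fingers, on their centre line; the grasp point (between the pads) lies 19 mm behind it; z points along the fingers, y is the direction in which the jaws open and shut (so a half turn about z gives the same grasp; the last joint's range is limited). The gripper opens to 85 mm and grips with 20 to 120 N. Pads are 22 mm wide; open, the fingers measure 114 mm over their backs; the gripper's body (76 mm by 85 mm) begins 54 mm behind the grasp point. The pads swing forward as they close: fully open they stand 13 mm farther back than shut.
Start: joints at [1.111, 0.521, -0.036, 1.599, 0.021, 1.021, -0.113], TCP at [0.237, -0.578, 0.231] pointing down, gripper open.
Joint ranges: [-2.91, 2.91], [-0.3, 2.13], [-1.5, 1.42], [0.17, 2.43], [-1.26, 4.41], [0.16, 1.93], [-2.52, 2.52]. Speed limits (rad/s): [1.89, 1.89, 2.39, 2.39, 3.01, 3.01, 3.01].

INTERFACE

Orientations are given as [roll, pitch, yaw] about the fixed x, y, z axes, in that order (R = Rz(yaw) Ry(pitch) Rx(roll)).
In Python, from workcell import bot gives the robot as it stands.
- The arm moves only by the tool apply_moves, never from a script. Its argument "commands" is a list of rows, each an object with "travel": the shift along the tool's x, y, z in m, a list of three; "twist": the turn, a rotation vector about the tool's x, y, z in degrees, a list of three; "claw": the finger opening in m, from 0 to 0.0854. A call has 1 to 10 rows; each row is the pose to reach, as a shift and turn from the pose commanded when the call began, along the tool's axes at that moment; what a row does not reach only later rows make up. A row lasts 1/10 s, in which the tool goes at most 50 mm and 8.59 degrees, less where a joint would pass 70% of its speed; a pose out of reach is approached as far as the arm can. A call with a gripper value outside its range is refused whole. The fingers move at their own pace and stop on an object; "force" is the grip in N (left out, the last holds). Time passes only in rows, so rows that repeat a pose let the fingers close. It gives the time, the measured TCP pose, the force and the opening at its end, in the units of the state.
- bot.observe(): the state, without advancing time (a new reading comes with each control period).
- bot.grab_frame(name): name is "scene" or "top" or "wrist"; returns a dict with "frame" (480x640x3 uint8, blue, green, red), "fx", "fy", "cx", "cy" (pixels), "pose" (4x4, takes a point from camera to world coordinates); the wrist camera has in their place "tool_from_camera" (4x4, takes a point from camera to tool coordinates, whose origin is the TCP and whose axes are the flange's). Camera axes: x right, y up, looking along -z (the intrinsics and any distortion apply to the point x, -y, -z); pixel columns grow to the right and rows downward; lengths in m; the calibration is good to about 2 mm. A picture is of the moment at which its call begins: read the wrist's pose just before it. There is no depth.
- bot.job_done(): hands the job in, once; it reports no verdict.
The state is a dict: "clock": time; "qpos": joint angles; "qd": joint speeds; "joint_efforts": joint torques, N m; "position": TCP position; "tool_rot": TCP orientation; "force": force on the tool from outside, world axes, zero at the start; "moment": the same for the moment, N m; "grip_width": finger opening in m.
Only numpy, scipy, OpenCV 4.12 (cv2) and the standard library are available. Lean on these libraries where they do the work, as an engineer would, in place of code of your own. Each camera call takes 0.05 s, during which the arm holds its last target.

## Working session

There is one attempt and no reset: what is moved stays moved. The work goes in short steps, Python scripts to look and compute and a tool call to move; the robot and the scene stay as the last step left them, time stands still between calls to the robot, and variables do not carry over. Pictures are saved under pics/ and viewed, and the job is handed in when it is done.

Besides the shell and the picture viewer there is one more tool, called after "Emit:" as name([rows], argument=value, ...), one row to a line, values as JSON. apply_moves: Moves the arm, as the interface text tells. Its arguments: {"type":"object","properties":{"commands":{"type":"array"},"force":{"type":"number"}},"required":["commands"]}

```bash
mkdir -p pics; ls
cat > h.py <<'E'
import numpy as np, cv2
from workcell import bot
from scipy.spatial.transform import Rotation as R
def tool(s):
    T=np.eye(4);T[:3,:3]=R.from_euler('xyz',s['tool_rot']).as_matrix();T[:3,3]=s['position'];return T
def grab(name,fn=None):
    s=bot.observe();f=bot.grab_frame(name)
    if 'pose' not in f or f.get('pose') is None: f['pose']=tool(s)@np.array(f['tool_from_camera'])
    f['pose']=np.array(f['pose'])
    if fn: cv2.imwrite('pics/'+fn,f['frame']); 
    np.save('pics/last_'+name+'.npy',{k:v for k,v in f.items()},allow_pickle=True)
    return f
def load(name): return np.load('pics/last_'+name+'.npy',allow_pickle=True).item()
def K(f): return np.array([[f['fx'],0,f['cx']],[0,f['fy'],f['cy']],[0,0,1.]])
def dist(f):
    for k in f:
        if 'dist' in k: return np.array(f[k],float)
    return np.zeros(5)
def px2pl(f,uv,z):
    uv=np.array(uv,float).reshape(-1,1,2)
    n=cv2.undistortPoints(uv,K(f),dist(f)).reshape(-1,2)
    d=np.c_[n[:,0],-n[:,1],-np.ones(len(n))]@f['pose'][:3,:3].T
    o=f['pose'][:3,3]; t=(z-o[2])/d[:,2]
    return o+d*t[:,None]
def proj(f,P):
    P=np.array(P,float).reshape(-1,3)
    c=(P-f['pose'][:3,3])@f['pose'][:3,:3]
    c=c*[1,-1,-1]
    return cv2.projectPoints(c,np.zeros(3),np.zeros(3),K(f),dist(f))[0].reshape(-1,2)
E
python3 - <<'E'
from h import *
s=bot.observe();print(s)
for n in ['scene','top','wrist']:
    f=grab(n,n+'0.png');print(n,{k:v for k,v in f.items() if k!='frame'})
E
```

```text
pics
{'clock': 0.0, 'qpos': array([ 1.11079994,  0.52198569, -0.03634067,  1.60000278,  0.02124169,
        1.0211234 , -0.11284293]), 'qd': array([ 0.00128692, -0.00213183,  0.00109452,  0.00088759,  0.00016799,
       -0.00224316,  0.00057366]), 'joint_efforts': array([ 4.99409780e-04, -9.27107263e+01,  1.98018260e+00, -3.69946754e+01,
        1.80492376e-02,  8.05686781e-03,  5.52433073e-05]), 'position': array([ 0.2373316 , -0.57781602,  0.23074513]), 'tool_rot': array([-3.14046498e+00,  1.10869089e-04,  3.89776753e-01]), 'force': array([ 0.8429845 , -0.23740508, -0.03318303]), 'moment': array([ 0.01066368, -0.01776681, -0.00790302]), 'grip_width': 0.08531459206469243}
scene {'fx': 483.87387221956004, 'fy': 483.87387221956004, 'cx': 321.03492577285965, 'cy': 237.5812469854542, 'pose': array([[-0.80260433, -0.3591411 ,  0.4762814 ,  1.20187649],
       [ 0.59650252, -0.48766294,  0.63747125,  0.805554  ],
       [ 0.00332267,  0.79574024,  0.60562896,  0.84987067],
       [ 0.        ,  0.        ,  0.        ,  1.        ]])}
top {'fx': 471.18869917081213, 'fy': 471.1886991708121
[... 332 characters left out ...]
702283, 'fy': 362.9836830702283, 'cx': 320.91129522497437, 'cy': 240.34716668287092, 'tool_from_camera': array([[-1.03592812e-04,  9.61528284e-01,  2.74705929e-01,
         6.94012403e-02],
       [ 9.99999899e-01, -2.07441103e-05,  4.49713082e-04,
         3.31496870e-04],
       [ 4.38110378e-04,  2.74705948e-01, -9.61528185e-01,
        -1.42756667e-01],
       [ 0.00000000e+00,  0.00000000e+00,  0.00000000e+00,
         1.00000000e+00]]), 'pose': array([[ 0.37985565,  0.88928679,  0.25471294,  0.30173606],
       [-0.92504468,  0.3655948 ,  0.10311539, -0.55193113],
       [-0.00142257, -0.27478981,  0.96150327,  0.37354133],
       [ 0.        ,  0.        ,  0.        ,  1.        ]])}
```

View pics/top0.png

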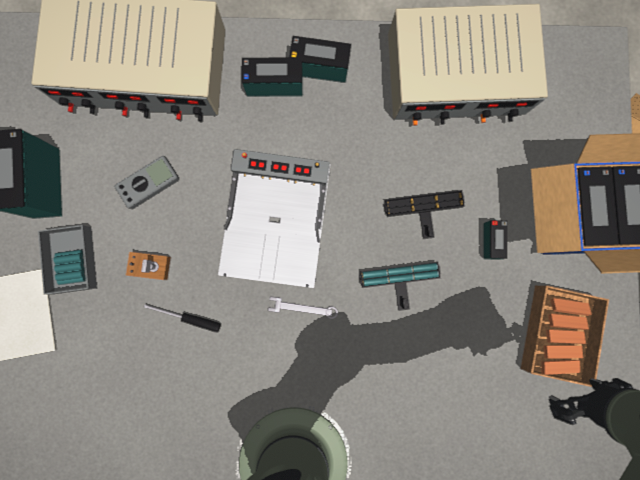

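View pics/scene0.png

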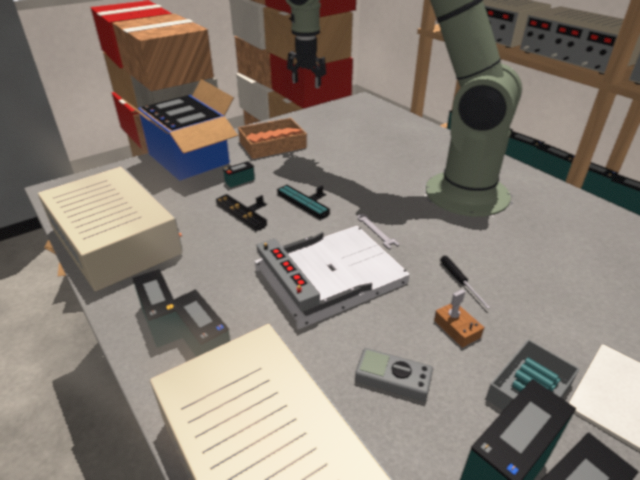

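View pics/wrist0.png

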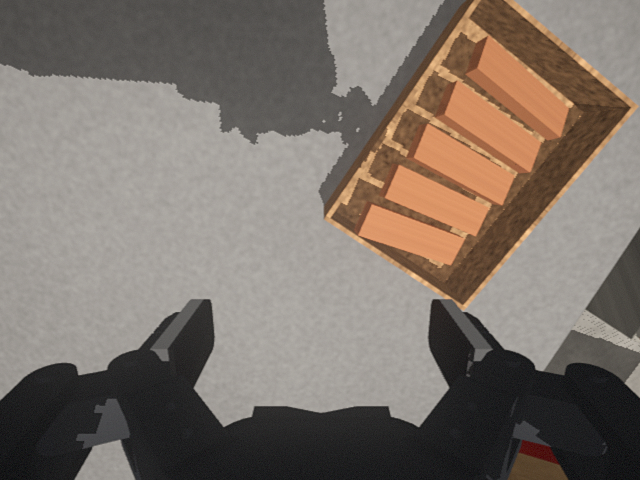

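The top view shows the loaded tray (teal cells) at about (400,273) with its fin at (403,296). The dock deck is at about (273,230) with its slot at (275,220), the tool block with the bolt at (148,265), and the empty tray at (424,203). Next I'll enlarge these regions.

Run:
```python
from h import *
f=load('top');im=f['frame']
a=cv2.resize(im[250:315,350:450],None,fx=6,fy=6,interpolation=cv2.INTER_CUBIC)
b=cv2.resize(im[240:290,115:185],None,fx=6,fy=6,interpolation=cv2.INTER_CUBIC)
o=np.zeros((700,620,3),np.uint8);o[:390,:600]=a;o[395:695,:420]=b
cv2.imwrite('pics/c1.png',o[:600])
cv2.imwrite('pics/c2.png',cv2.resize(im[140:295,210:340],None,fx=3.8,fy=3.8,interpolation=cv2.INTER_CUBIC))
cv2.imwrite('pics/c3.png',b)
```

```text
(no output)
```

View pics/c1.png

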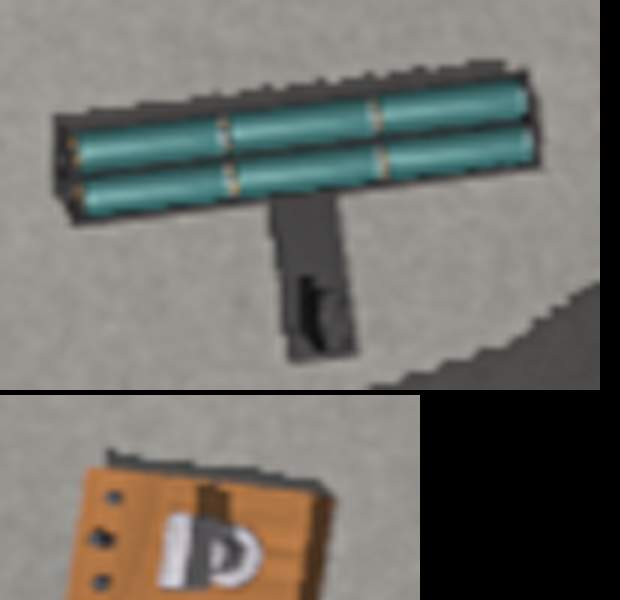

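View pics/c2.png

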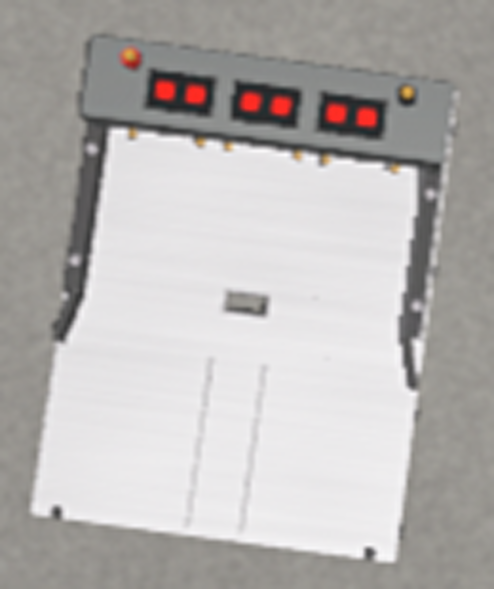

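View pics/c3.png

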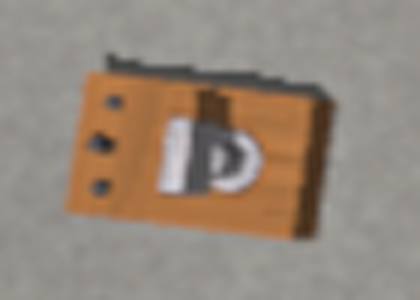

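```bash
cat > m.py <<'E'
from h import *
def big(m):
    c,_=cv2.findContours(m,cv2.RETR_EXTERNAL,cv2.CHAIN_APPROX_NONE);return max(c,key=cv2.contourArea)
def rect(f,m,z):
    b=cv2.boxPoints(cv2.minAreaRect(big(m)));P=px2pl(f,b,z)[:,:2]
    c=P.mean(0);e=[P[1]-P[0],P[2]-P[1]];L=[np.linalg.norm(v) for v in e];l=e[int(np.argmax(L))]
    print('rect px',b.mean(0).round(1),'c',c.round(4),'sizes',np.round(L,4),'long dir deg',np.degrees(np.arctan2(l[1],l[0])).round(2));return P
E
python3 - <<'E'
from m import *
f=load('top');im=f['frame'];hsv=cv2.cvtColor(im,cv2.COLOR_BGR2HSV)
m=cv2.inRange(hsv,(80,70,60),(100,255,255));m[:, :350]=0;m[:,450:]=0;m[:250]=0
m=cv2.morphologyEx(m,cv2.MORPH_CLOSE,np.ones((7,7)))
print('cells');rect(f,m,0.018)
# tray dark
g=cv2.cvtColor(im,cv2.COLOR_BGR2GRAY)
# wood
m=cv2.inRange(hsv,(5,100,120),(20,255,255));m[:,200:]=0
m=cv2.morphologyEx(m,cv2.MORPH_CLOSE,np.ones((9,9)));print('wood');rect(f,m,0.034)
# deck
w=cv2.inRange(g,205,255);w[:, :205]=0;w[:,345:]=0;w[:140]=0;w[300:]=0
P=big(w);cv2.imwrite('pics/w.png',w)
h=cv2.approxPolyDP(P,4,True).reshape(-1,2);print(h.tolist());print(px2pl(f,h,.03).round(4).tolist())
# from c2: points (x/3.8+210, y/3.8+140) minus half-pixel
def c2(p): return (np.array(p,float)+.5)/3.8-.5+[210,140]
for nm,p,z in [('slot',(246,303),.03),('lineL0',(187,526),.03),('lineL1',(211,358),.03),('lineR0',(240,534),.03),('lineR1',(265,366),.03),('cornL',(32,514),.03),('cornR',(396,560),.03),('barFL',(83,118),.085),('barFR',(440,163),.085),('barBL',(93,37),.085),('barBR',(452,84),.085)]:
    print(nm,px2pl(f,c2(p),z).round(4))
def c1(p): return (np.array(p,float)+.5)/6-.5+[350,250]
for nm,p,z in [('TL',(55,118),.022),('BL',(75,222),.0),('TR',(528,70),.022),('BR',(540,165),.022),('tongL',(289,360),.005),('tongR',(356,352),.005),('tonguetopL',(272,200),.005),('tonguetopR',(335,193),.005),('cellsL',(75,150),.018)]:
    print(nm,px2pl(f,c1(p),z).round(4))
def c3(p): return (np.array(p,float)+.5)/6-.5+[115,240]
for nm,p,z in [('TL',(88,72),.034),('TR',(322,98),.034),('BL',(65,212),.034),('BR',(294,239),.034),('wingTL',(168,118),.102),('wingBL',(160,192),.102),('wingTR',(192,118),.102),('wingBR',(184,195),.102),('collarR',(263,158),.038)]:
    print(nm,px2pl(f,c3(p),z).round(4))
E
```

```text
cells
rect px [400.2 274.2] c [ 0.4748 -0.2677] sizes [0.1934 0.0366] long dir deg -82.0
wood
rect px [146.3 265.3] c [0.4866 0.3762] sizes [0.0599 0.097 ] long dir deg -96.2
[[239, 174], [218, 274], [313, 287], [318, 184]]
[[0.7252, 0.1514, 0.03], [0.4677, 0.1965, 0.03], [0.4387, -0.0439, 0.03], [0.703, -0.0524, 0.03]]
slot [[0.6092 0.0577 0.03  ]]
lineL0 [[0.4591 0.0933 0.03  ]]
lineL1 [[0.5717 0.0803 0.03  ]]
lineR0 [[0.4544 0.058  0.03  ]]
lineR1 [[0.5669 0.044  0.03  ]]
cornL [[0.4655 0.1963 0.03  ]]
cornR [[ 0.4388 -0.0461  0.03  ]]
barFL [[0.7209 0.1614 0.085 ]]
barFR [[ 0.6959 -0.0699  0.085 ]]
barBL [[0.7745 0.1566 0.085 ]]
barBR [[ 0.7481 -0.0769  0.085 ]]
TL [[ 0.4856 -0.1603  0.022 ]]
BL [[ 0.4413 -0.1716  0.    ]]
TR [[ 0.5093 -0.363   0.022 ]]
BR [[ 0.4689 -0.3679  0.022 ]]
tongL [[ 0.3837 -0.2636  0.005 ]]
tongR [[ 0.3875 -0.2926  0.005 ]]
tonguetopL [[ 0.4521 -0.2562  0.005 ]]
tonguetopR [[ 0.4555 -0.2835  0.005 ]]
cellsL [[ 0.4721 -0.1694  0.018 ]]
TL [[0.5205 0.4204 0.034 ]]
TR [[0.5112 0.3222 0.034 ]]
BL [[0.4617 0.427  0.034 ]]
BR [[0.452  0.3314 0.034 ]]
wingTL [[0.4993 0.362  0.102 ]]
wingBL [[0.4701 0.3638 0.102 ]]
wingTR [[0.4994 0.3526 0.102 ]]
wingBR [[0.469  0.3543 0.102 ]]
collarR [[0.4855 0.3445 0.038 ]]
```

```bash
cat > go.py <<'E'
from h import *
import sys
def go(p,psi):
    s=bot.observe();T=tool(s);Rt=R.from_euler('xyz',[np.pi,0,np.radians(psi)])
    d=T[:3,:3].T@(np.array(p)-T[:3,3]); tw=(R.from_matrix(T[:3,:3]).inv()*Rt).as_rotvec(degrees=True)
    print('t',round(s['clock'],2),'pos',s['position'].round(4),'yaw',np.degrees(s['tool_rot']).round(2),'F',s['force'].round(1),'w',round(s['grip_width'],4),'q7',s['qpos'][6].round(2))
    print('travel',d.round(4),'twist',tw.round(2),'rows',round(np.linalg.norm(d)/.05,1),round(np.linalg.norm(tw)/8.59,1))
if __name__=='__main__':
    a=list(map(float,sys.argv[1:5]));go(a[:3],a[3])
E
python3 go.py .475 -.266 .2 98
```

```text
t 0.15 pos [ 0.2374 -0.5779  0.2309] yaw [-179.95    0.     22.33] F [0.1 0.1 0.4] w 0.0852 q7 -0.11
travel [ 0.3383 -0.1982  0.031 ] twist [-4.000e-02 -3.000e-02 -7.567e+01] rows 7.9 8.8
```

Emit:
apply_moves([
  {"travel":[0.338,-0.198,0.031],"twist":[0,0,-75.7]},
  {"travel":[0.338,-0.198,0.031],"twist":[0,0,-75.7]},
  {"travel":[0.338,-0.198,0.031],"twist":[0,0,-75.7]},
  {"travel":[0.338,-0.198,0.031],"twist":[0,0,-75.7]},
  {"travel":[0.338,-0.198,0.031],"twist":[0,0,-75.7]},
  {"travel":[0.338,-0.198,0.031],"twist":[0,0,-75.7]},
  {"travel":[0.338,-0.198,0.031],"twist":[0,0,-75.7]},
  {"travel":[0.338,-0.198,0.031],"twist":[0,0,-75.7]},
  {"travel":[0.338,-0.198,0.031],"twist":[0,0,-75.7]},
  {"travel":[0.338,-0.198,0.031],"twist":[0,0,-75.7]},
])

```text
invalid input at $.commands[0]: expected keys travel, twist, claw
```

```bash
python3 go.py .475 -.266 .2 98; python3 -c "
from h import *
grab('wrist','w1.png')"
```

```text
t 0.15 pos [ 0.2374 -0.5779  0.2309] yaw [-179.95    0.     22.33] F [0.1 0.1 0.4] w 0.0852 q7 -0.11
travel [ 0.3383 -0.1982  0.031 ] twist [-4.000e-02 -3.000e-02 -7.567e+01] rows 7.9 8.8
```

View pics/w1.png

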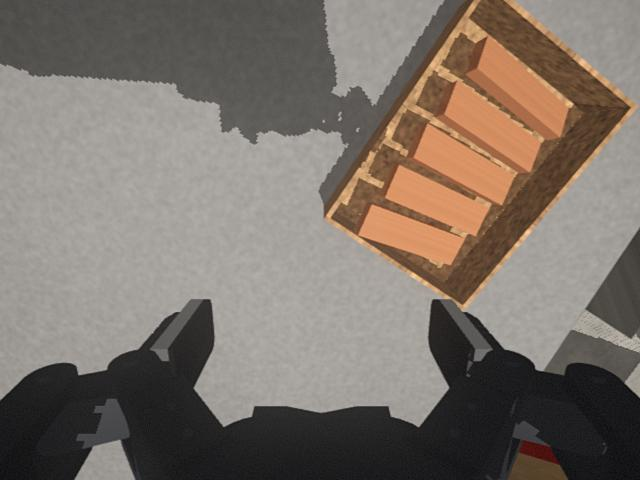

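The call was refused because each row needs the claw value too, so the picture is the same as before. I'll send it again with claw included.

Emit:
apply_moves([
  {"travel":[0.338,-0.198,0.031],"twist":[0,0,-75.7],"claw":0.085},
  {"travel":[0.338,-0.198,0.031],"twist":[0,0,-75.7],"claw":0.085},
  {"travel":[0.338,-0.198,0.031],"twist":[0,0,-75.7],"claw":0.085},
  {"travel":[0.338,-0.198,0.031],"twist":[0,0,-75.7],"claw":0.085},
  {"travel":[0.338,-0.198,0.031],"twist":[0,0,-75.7],"claw":0.085},
  {"travel":[0.338,-0.198,0.031],"twist":[0,0,-75.7],"claw":0.085},
  {"travel":[0.338,-0.198,0.031],"twist":[0,0,-75.7],"claw":0.085},
  {"travel":[0.338,-0.198,0.031],"twist":[0,0,-75.7],"claw":0.085},
  {"travel":[0.338,-0.198,0.031],"twist":[0,0,-75.7],"claw":0.085},
  {"travel":[0.338,-0.198,0.031],"twist":[0,0,-75.7],"claw":0.085},
])

```text
clock: 1.2
position: [0.4752, -0.2657, 0.2]
tool_rot: [-3.141, -0.001, 1.715]
force: [0.3, -0.9, 0.2]
grip_width: 0.085
```

```bash
python3 go.py .475 -.266 .2 98; python3 -c "
from h import *
grab('wrist','w1.png')"
```

```text
t 1.2 pos [ 0.4752 -0.2657  0.2   ] yaw [-1.7999e+02 -3.0000e-02  9.8260e+01] F [ 0.3 -0.9  0.2] w 0.085 q7 0.33
travel [-0.0002 -0.0003  0.    ] twist [-0.01 -0.03  0.26] rows 0.0 0.0
```

View pics/w1.png

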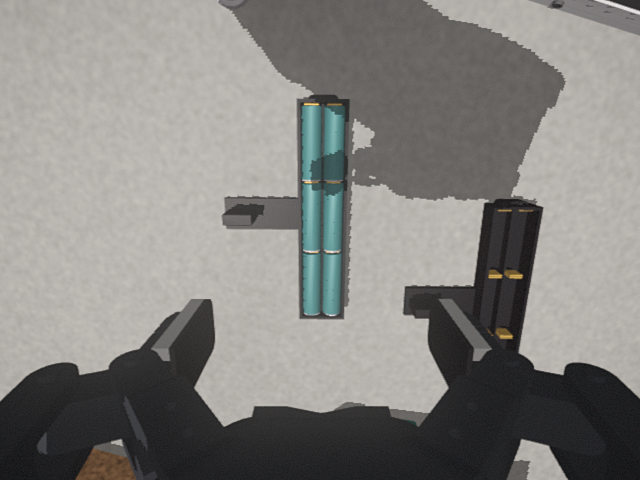

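The wrist image shows the loaded tray almost square to the tool. Its body spans rows 98–318 at columns 298–346, and the tongue ends at column 224, rows 197–229.

Run:
```python
from m import *
f=load('wrist')
for n,p,z in [('body',[(298,100),(348,99),(299,318),(344,318)],.022),('tong',[(224,197),(224,229)],.005)]:
    P=px2pl(f,p,z);print(n,P.round(4).tolist(),P.mean(0).round(4))
hsv=cv2.cvtColor(f['frame'],cv2.COLOR_BGR2HSV)
m=cv2.inRange(hsv,(80,60,40),(100,255,255));m[330:]=0;m[:80]=0;m[:,:280]=0;m[:,370:]=0
m=cv2.morphologyEx(m,cv2.MORPH_CLOSE,np.ones((9,9)));rect(f,m,.018)
```

```text
body [[0.442, -0.1708, 0.022], [0.4829, -0.1641, 0.022], [0.4683, -0.3689, 0.022], [0.5118, -0.3626, 0.022]] [ 0.4762 -0.2666  0.022 ]
tong [[0.383, -0.2637, 0.005], [0.3852, -0.2946, 0.005]] [ 0.3841 -0.2792  0.005 ]
rect px [322.5 209.5] c [ 0.4767 -0.2674] sizes [0.194  0.0362] long dir deg 97.4
```

```bash
python3 go.py .476 -.267 .008 97.6
```

```text
t 1.25 pos [ 0.4746 -0.2668  0.2001] yaw [-1.7997e+02 -1.0000e-02  9.7880e+01] F [-0.8 -1.6  0.4] w 0.085 q7 0.32
travel [-0.0004  0.0015  0.1921] twist [-0.03 -0.01  0.28] rows 3.8 0.0
```

Emit:
apply_moves([
  {"travel":[0,0.0015,0.05],"twist":[0,0,0.3],"claw":0.085},
  {"travel":[0,0.0015,0.1],"twist":[0,0,0.3],"claw":0.085},
  {"travel":[0,0.0015,0.14],"twist":[0,0,0.3],"claw":0.085},
  {"travel":[0,0.0015,0.17],"twist":[0,0,0.3],"claw":0.085},
  {"travel":[0,0.0015,0.185],"twist":[0,0,0.3],"claw":0.085},
  {"travel":[0,0.0015,0.192],"twist":[0,0,0.3],"claw":0.085},
  {"travel":[0,0.0015,0.192],"twist":[0,0,0.3],"claw":0.085},
])

```text
clock: 1.95
position: [0.4763, -0.2668, 0.0085]
tool_rot: [-3.141, 0.0, 1.704]
force: [0.7, 1.1, 1.1]
grip_width: 0.0851
```

```bash
python3 go.py .476 -.267 .008 97.6; python3 -c "
from h import *
grab('wrist','w2.png')"
```

```text
t 1.95 pos [ 0.4763 -0.2668  0.0085] yaw [-1.7999e+02  1.0000e-02  9.7630e+01] F [0.7 1.1 1.1] w 0.0851 q7 0.16
travel [-0.0002 -0.0003  0.0005] twist [-0.01  0.01  0.03] rows 0.0 0.0
```

View pics/w2.png

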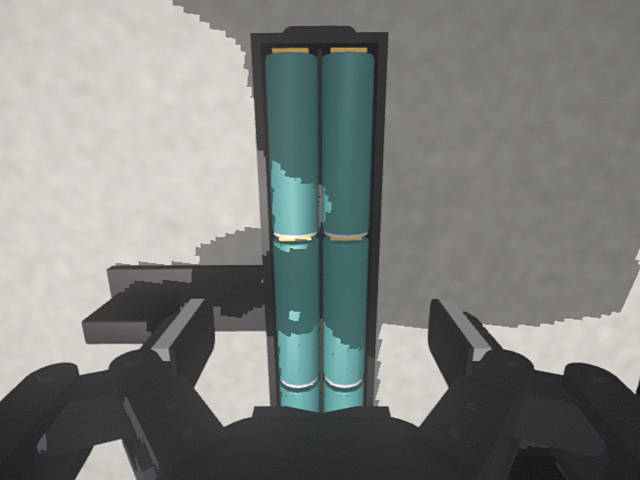

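The open fingers straddle the tray body, with the fin outside the left finger. Now I'll close.

Emit:
apply_moves([
  {"travel":[0,0,0],"twist":[0,0,0],"claw":0.06},
  {"travel":[0,0,0],"twist":[0,0,0],"claw":0.05},
  {"travel":[0,0,0],"twist":[0,0,0],"claw":0.03},
  {"travel":[0,0,0],"twist":[0,0,0],"claw":0.03},
  {"travel":[0,0,0],"twist":[0,0,0],"claw":0.03},
  {"travel":[0,0,0],"twist":[0,0,0],"claw":0.03},
  {"travel":[0,0,0],"twist":[0,0,0],"claw":0.03},
], force=70)

```text
clock: 2.7
position: [0.4767, -0.2666, 0.0094]
tool_rot: [3.141, 0.001, 1.706]
force: [-4.7, 1.7, 16.1]
grip_width: 0.0424
```

Emit:
apply_moves([
  {"travel":[0,0,-0.003],"twist":[0,0,0],"claw":0.03},
  {"travel":[0,0,-0.01],"twist":[0,0,0],"claw":0.03},
  {"travel":[0,0,-0.025],"twist":[0,0,0],"claw":0.03},
  {"travel":[0,0,-0.05],"twist":[0,0,0],"claw":0.03},
  {"travel":[0,0,-0.075],"twist":[0,0,0],"claw":0.03},
  {"travel":[0,0,-0.09],"twist":[0,0,0],"claw":0.03},
  {"travel":[0,0,-0.1],"twist":[0,0,0],"claw":0.03},
  {"travel":[0,0,-0.1],"twist":[0,0,0],"claw":0.03},
])

```text
clock: 3.5
position: [0.4767, -0.2667, 0.1094]
tool_rot: [3.14, 0.001, 1.705]
force: [-0.6, -0.1, -6.2]
grip_width: 0.0419
```

```bash
python3 go.py .5429 .0653 .11 83.4; python3 -c "
from h import *
grab('wrist','w3.png')
grab('scene','s3.png')"
```

```text
t 3.5 pos [ 0.4767 -0.2667  0.1094] yaw [1.7993e+02 6.0000e-02 9.7720e+01] F [-0.6 -0.1 -6.2] w 0.0419 q7 0.24
travel [ 0.3201  0.1101 -0.0008] twist [ 0.08  0.05 14.32] rows 6.8 1.7
```

View pics/w3.png

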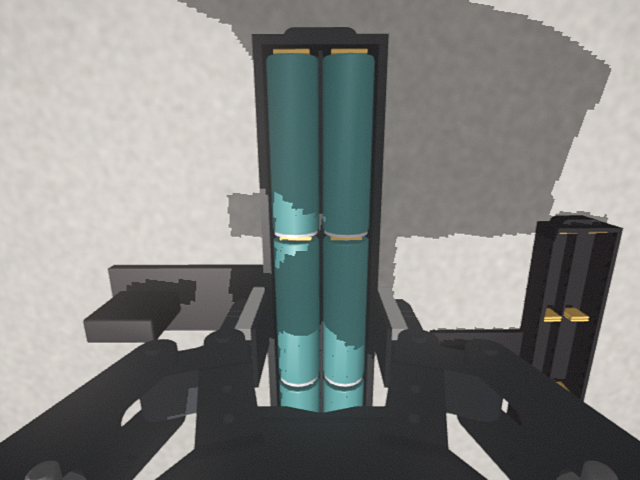

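View pics/s3.png

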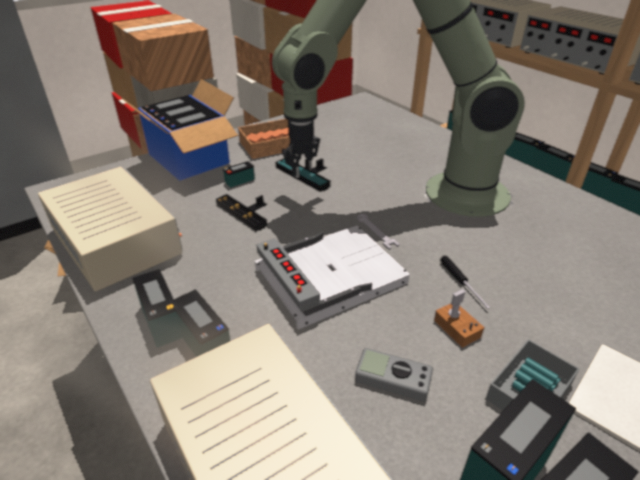

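Run:
```python
from h import *
f=load('wrist')
g=dict(f);g['pose']=np.array(f['tool_from_camera'])
for n,p,zu in [('tongue far edge',[(112,267),(225,266)],.005),('tongue near edge',[(165,331),(220,331)],.005),('far end top',[(255,36),(388,35)],.022)]:
    print(n,px2pl(g,p,.0094-zu).round(4).tolist())
```

```text
tongue far edge [[0.0154, -0.0902, 0.0044], [0.0158, -0.0415, 0.0044]]
tongue near edge [[-0.0155, -0.071, 0.0044], [-0.0155, -0.046, 0.0044]]
far end top [[0.1004, -0.0213, -0.0126], [0.1007, 0.0214, -0.0126]]
```

Emit:
apply_moves([
  {"travel":[0.013,0.004,0],"twist":[0,0,0.6],"claw":0.03},
  {"travel":[0.042,0.014,0],"twist":[0,0,1.9],"claw":0.03},
  {"travel":[0.08,0.028,0],"twist":[0,0,3.6],"claw":0.03},
  {"travel":[0.122,0.042,0],"twist":[0,0,5.5],"claw":0.03},
  {"travel":[0.166,0.057,0],"twist":[0,0,7.5],"claw":0.03},
  {"travel":[0.21,0.072,0],"twist":[0,0,9.5],"claw":0.03},
  {"travel":[0.253,0.087,0],"twist":[0,0,11.4],"claw":0.03},
  {"travel":[0.288,0.099,0],"twist":[0,0,13],"claw":0.03},
  {"travel":[0.31,0.107,0],"twist":[0,0,14],"claw":0.03},
  {"travel":[0.32,0.11,0],"twist":[0,0,14.3],"claw":0.03},
])

```text
clock: 4.6
position: [0.542, 0.0685, 0.1072]
tool_rot: [-3.14, -0.001, 1.459]
force: [0.1, -0.6, -5.8]
grip_width: 0.0417
```

Emit:
apply_moves([
  {"travel":[0,0,0],"twist":[0,0,0],"claw":0.03},
  {"travel":[0,0,0],"twist":[0,0,0],"claw":0.03},
])

```text
clock: 4.8
position: [0.5418, 0.0643, 0.1077]
tool_rot: [-3.14, 0.001, 1.456]
force: [-0.4, -0.3, -5.5]
grip_width: 0.0421
```

```bash
python3 go.py .5429 .0653 .042 83.4; python3 -c "
from h import *
grab('wrist','w4.png')
grab('top','t4.png')"
```

```text
t 4.8 pos [0.5418 0.0643 0.1077] yaw [-1.7993e+02  6.0000e-02  8.3410e+01] F [-0.4 -0.3 -5.5] w 0.0421 q7 -0.59
travel [0.0012 0.001  0.0657] twist [-0.07  0.06  0.01] rows 1.3 0.0
```

View pics/w4.png

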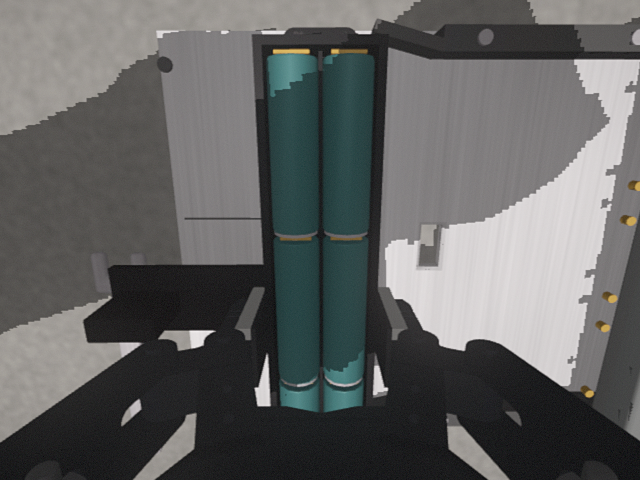

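The slot shows at cols 417–440, rows 223–269, and the rail's inner edge runs along rows 57–58. I'll cross-check the dock pose with these.

Run:
```python
from h import *
f=load('wrist');o=np.array([.6,.0587]);c,s=np.cos(np.radians(-6.6)),np.sin(np.radians(-6.6));Rm=np.array([[c,s],[-s,c]])
for n,p,z in [('slot',[(419,223),(441,223),(417,269),(440,269)],.03),('rail top inner',[(450,58),(630,58)],.05),('rail base inner?',[(450,58),(630,58)],.03),('deck left corner',[(157,31)],.03)]:
    P=px2pl(f,p,z)[:,:2];print(n,P.round(4).tolist(),'dock',((P-o)@Rm.T).round(4).tolist(), 'mean',P.mean(0).round(4))
```

```text
slot [[0.6043, 0.0748], [0.6179, 0.0732], [0.6018, 0.0444], [0.6165, 0.0427]] dock [[0.0024, 0.0165], [0.0161, 0.0165], [0.0034, -0.014], [0.0183, -0.014]] mean [0.6101 0.0588]
rail top inner [[0.6183, 0.1634], [0.7079, 0.153]] dock [[0.0062, 0.1061], [0.0964, 0.1061]] mean [0.6631 0.1582]
rail base inner? [[0.6251, 0.1664], [0.7237, 0.155]] dock [[0.0126, 0.1099], [0.1118, 0.1099]] mean [0.6744 0.1607]
deck left corner [[0.4676, 0.1981]] dock [[-0.1475, 0.1232]] mean [0.4676 0.1981]
```

Emit:
apply_moves([
  {"travel":[0.001,0.001,0.01],"twist":[0,0,0],"claw":0.03},
  {"travel":[0.002,0.0013,0.03],"twist":[0,0,0],"claw":0.03},
  {"travel":[0.002,0.0013,0.045],"twist":[0,0,0],"claw":0.03},
  {"travel":[0.002,0.0013,0.055],"twist":[0,0,0],"claw":0.03},
  {"travel":[0.002,0.0013,0.061],"twist":[0,0,0],"claw":0.03},
  {"travel":[0.002,0.0013,0.065],"twist":[0,0,0],"claw":0.03},
  {"travel":[0.002,0.0013,0.067],"twist":[0,0,0],"claw":0.03},
  {"travel":[0.002,0.0013,0.067],"twist":[0,0,0],"claw":0.03},
])

```text
clock: 5.7
position: [0.544, 0.0674, 0.0414]
tool_rot: [3.141, -0.0, 1.456]
force: [-0.8, 0.8, -4.8]
grip_width: 0.042
```

Emit:
apply_moves([
  {"travel":[0,0,0.001],"twist":[0,0,0],"claw":0.03},
  {"travel":[-0.0005,0,0.002],"twist":[0,0,0],"claw":0.03},
  {"travel":[-0.0005,0,0.002],"twist":[0,0,0],"claw":0.03},
])

```text
clock: 6.0
position: [0.5439, 0.0669, 0.0395]
tool_rot: [3.141, -0.0, 1.456]
force: [1.3, -0.4, -4.8]
grip_width: 0.0421
```

Emit:
apply_moves([
  {"travel":[0,0,0.001],"twist":[0,0,0],"claw":0.03},
  {"travel":[0,0,0.001],"twist":[0,0,0],"claw":0.03},
])

```text
clock: 6.2
position: [0.544, 0.0668, 0.0394]
tool_rot: [3.141, 0.0, 1.456]
force: [-7.2, -1.0, 19.3]
grip_width: 0.042
```

Emit:
apply_moves([
  {"travel":[0,0,-0.0008],"twist":[0,0,0],"claw":0.044},
  {"travel":[0,0,-0.001],"twist":[0,0,0],"claw":0.085},
  {"travel":[0,0,-0.001],"twist":[0,0,0],"claw":0.085},
  {"travel":[0,0,-0.001],"twist":[0,0,0],"claw":0.085},
  {"travel":[0,0,-0.001],"twist":[0,0,0],"claw":0.085},
  {"travel":[0,0,-0.001],"twist":[0,0,0],"claw":0.085},
])

```text
clock: 6.8
position: [0.5438, 0.0669, 0.0393]
tool_rot: [-3.142, 0.0, 1.456]
force: [-0.0, -0.2, -0.3]
grip_width: 0.0849
```

Emit:
apply_moves([
  {"travel":[0,0,-0.03],"twist":[0,0,0],"claw":0.085},
  {"travel":[0,0,-0.07],"twist":[0,0,0],"claw":0.085},
  {"travel":[0,0,-0.11],"twist":[0,0,0],"claw":0.085},
  {"travel":[0,0,-0.13],"twist":[0,0,0],"claw":0.085},
  {"travel":[0,0,-0.14],"twist":[0,0,0],"claw":0.085},
  {"travel":[0,0,-0.14],"twist":[0,0,0],"claw":0.085},
])

```text
clock: 7.4
position: [0.5442, 0.0669, 0.1799]
tool_rot: [3.14, -0.0, 1.456]
force: [1.1, -0.3, -0.1]
grip_width: 0.0854
```

```bash
python3 go.py .4694 .0755 .18 173.4; python3 -c "
from h import *
grab('wrist','w5.png')"
```

```text
t 7.4 pos [0.5442 0.0669 0.1799] yaw [ 1.7992e+02 -1.0000e-02  8.3420e+01] F [ 1.1 -0.3 -0.1] w 0.0854 q7 -0.55
travel [ 0.     -0.0753 -0.0002] twist [ 7.000e-02  5.000e-02 -8.998e+01] rows 1.5 10.5
```

View pics/w5.png

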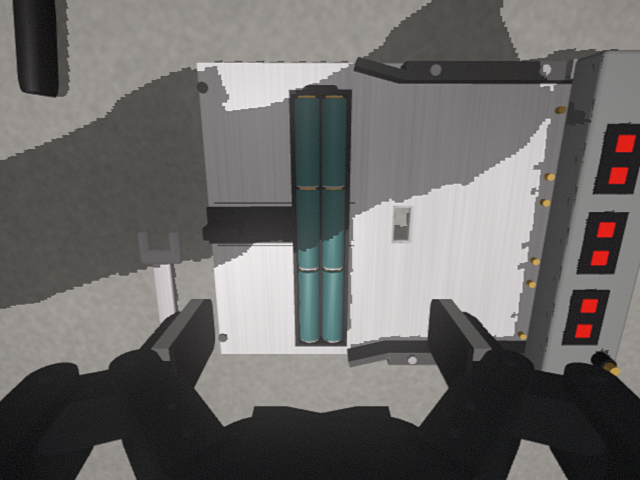

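The tray lies flat on the deck in front of the lead-ins, with its tongue (rows 207–241) centred between the guide lines (rows 203 and 245). Next I turn the gripper above the fin.

Emit:
apply_moves([
  {"travel":[0,-0.02,0],"twist":[0,0,-8.5],"claw":0.085},
  {"travel":[0,-0.05,0],"twist":[0,0,-17],"claw":0.085},
  {"travel":[0,-0.075,0],"twist":[0,0,-25],"claw":0.085},
  {"travel":[0,-0.075,0],"twist":[0,0,-34],"claw":0.085},
  {"travel":[0,-0.075,0],"twist":[0,0,-42],"claw":0.085},
  {"travel":[0,-0.075,0],"twist":[0,0,-51],"claw":0.085},
  {"travel":[0,-0.075,0],"twist":[0,0,-59],"claw":0.085},
  {"travel":[0,-0.075,0],"twist":[0,0,-68],"claw":0.085},
  {"travel":[0,-0.075,0],"twist":[0,0,-76],"claw":0.085},
  {"travel":[0,-0.075,0],"twist":[0,0,-84],"claw":0.085},
])

```text
clock: 8.45
position: [0.4686, 0.0755, 0.1778]
tool_rot: [3.142, -0.002, 2.928]
force: [-0.3, -0.2, 0.1]
grip_width: 0.0849
```

Emit:
apply_moves([
  {"travel":[0,0,0],"twist":[0,0,-6],"claw":0.06},
  {"travel":[0,0,0],"twist":[0,0,-6],"claw":0.05},
  {"travel":[0,0,0],"twist":[0,0,-6],"claw":0.05},
])

```text
clock: 8.75
position: [0.4688, 0.0754, 0.1784]
tool_rot: [3.141, -0.002, 3.024]
force: [-1.1, -0.2, 0.2]
grip_width: 0.0502
```

```bash
python3 go.py .4694 .0755 .039 173.4; python3 -c "
from h import *
grab('wrist','w6.png')"
```

```text
t 8.75 pos [0.4688 0.0754 0.1784] yaw [ 1.7999e+02 -1.0000e-01  1.7324e+02] F [-1.1 -0.2  0.2] w 0.0502 q7 0.77
travel [-8.000e-04  1.000e-04  1.394e-01] twist [ 0.01 -0.1  -0.16] rows 2.8 0.0
```

View pics/w6.png

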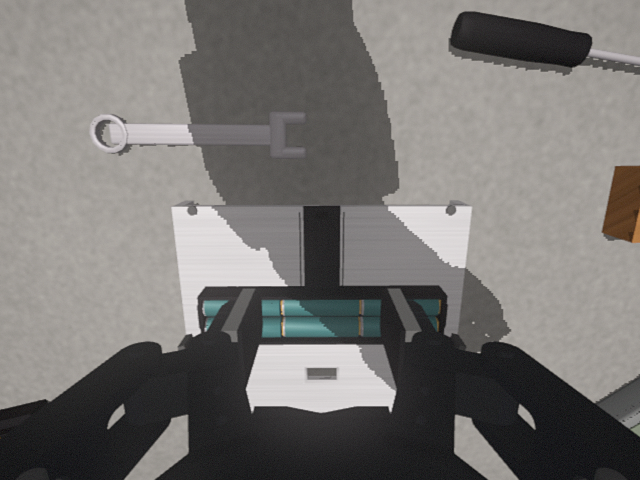

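Emit:
apply_moves([
  {"travel":[-0.0005,0,0.04],"twist":[0,0,0],"claw":0.05},
  {"travel":[-0.0005,0,0.08],"twist":[0,0,0],"claw":0.05},
  {"travel":[-0.0005,0,0.11],"twist":[0,0,0],"claw":0.05},
  {"travel":[-0.0005,0,0.13],"twist":[0,0,0],"claw":0.05},
  {"travel":[-0.0005,0,0.138],"twist":[0,0,0],"claw":0.05},
  {"travel":[-0.0005,0,0.138],"twist":[0,0,0],"claw":0.03},
  {"travel":[-0.0005,0,0.138],"twist":[0,0,0],"claw":0.02},
  {"travel":[-0.0005,0,0.138],"twist":[0,0,0],"claw":0.015},
  {"travel":[-0.0005,0,0.138],"twist":[0,0,0],"claw":0.013},
], force=40)

```text
clock: 9.7
position: [0.4703, 0.0753, 0.0421]
tool_rot: [3.141, 0.001, 3.026]
force: [1.0, -0.3, 0.1]
grip_width: 0.0128
```

```bash
python3 go.py .4694 .0755 .039 173.4; python3 -c "
from h import *
grab('wrist','w7.png')"
```

```text
t 9.7 pos [0.4703 0.0753 0.0421] yaw [1.7999e+02 8.0000e-02 1.7340e+02] F [ 1.  -0.3  0.1] w 0.0128 q7 0.54
travel [0.0009 0.0001 0.0031] twist [ 0.01  0.08 -0.  ] rows 0.1 0.0
```

View pics/w7.png

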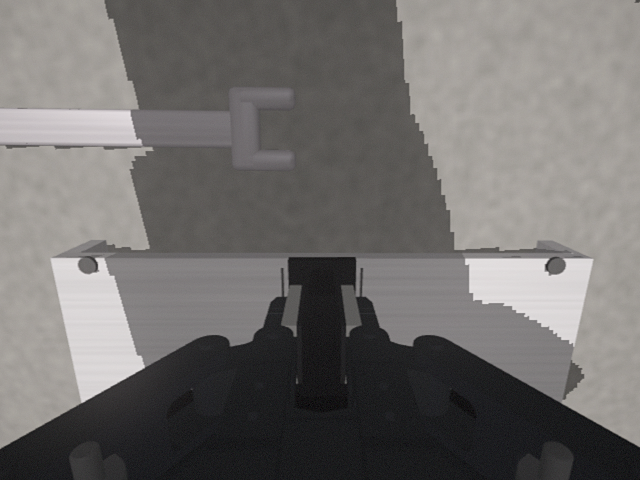

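Emit:
apply_moves([
  {"travel":[0,0,0],"twist":[0,0,0],"claw":0.0},
  {"travel":[0,0,0],"twist":[0,0,0],"claw":0.0},
  {"travel":[-0.003,0,0],"twist":[0,0,0],"claw":0.0},
  {"travel":[-0.008,0,0],"twist":[0,0,0],"claw":0.0},
  {"travel":[-0.016,0,0],"twist":[0,0,0],"claw":0.0},
  {"travel":[-0.024,0,0],"twist":[0,0,0],"claw":0.0},
  {"travel":[-0.03,0,0],"twist":[0,0,0],"claw":0.0},
  {"travel":[-0.034,0,0],"twist":[0,0,0],"claw":0.0},
])

```text
clock: 10.55
position: [0.5027, 0.0718, 0.042]
tool_rot: [-3.141, -0.001, 3.027]
force: [-15.1, 2.0, 24.5]
grip_width: 0.0094
```

```bash
python3 go.py .6427 .0548 .039 173.4; python3 -c "
from h import *
grab('wrist','w8.png');grab('top','t8.png')"
```

```text
t 10.55 pos [0.5027 0.0718 0.042 ] yaw [-1.7997e+02 -8.0000e-02  1.7345e+02] F [-15.1   2.   24.5] w 0.0094 q7 0.6
travel [-0.141  -0.0009  0.0028] twist [-0.03 -0.08  0.05] rows 2.8 0.0
```

View pics/w8.png

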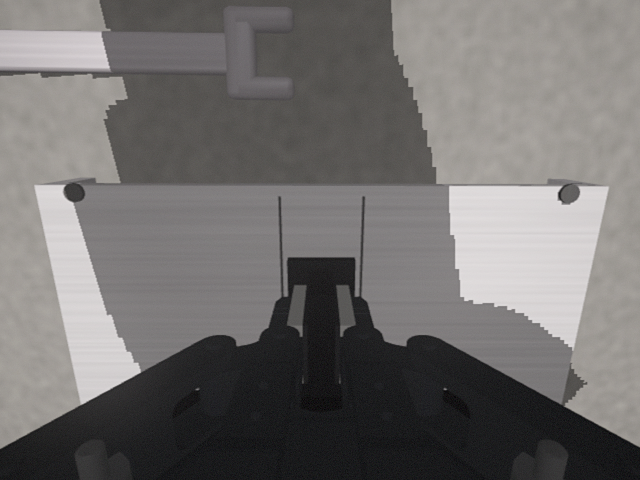

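View pics/t8.png

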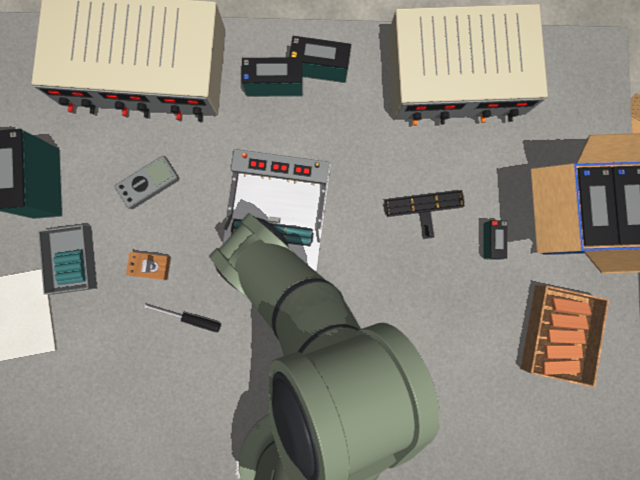

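Emit:
apply_moves([
  {"travel":[-0.003,0,-0.001],"twist":[0,0,0],"claw":0.0},
  {"travel":[-0.009,0,-0.001],"twist":[0,0,0],"claw":0.0},
  {"travel":[-0.016,0,-0.001],"twist":[0,0,0],"claw":0.0},
  {"travel":[-0.024,0,-0.001],"twist":[0,0,0],"claw":0.0},
  {"travel":[-0.032,0,-0.001],"twist":[0,0,0],"claw":0.0},
  {"travel":[-0.04,0,-0.001],"twist":[0,0,0],"claw":0.0},
  {"travel":[-0.048,0,-0.001],"twist":[0,0,0],"claw":0.0},
  {"travel":[-0.054,0,-0.001],"twist":[0,0,0],"claw":0.0},
])

```text
clock: 11.45
position: [0.558, 0.0652, 0.0422]
tool_rot: [3.141, 0.0, 3.027]
force: [-2.5, 0.4, -0.8]
grip_width: 0.0092
```

Emit:
apply_moves([
  {"travel":[-0.005,0,0],"twist":[0,0,0],"claw":0.0},
  {"travel":[-0.013,0,0],"twist":[0,0,0],"claw":0.0},
  {"travel":[-0.022,0,0],"twist":[0,0,0],"claw":0.0},
  {"travel":[-0.031,0,0],"twist":[0,0,0],"claw":0.0},
  {"travel":[-0.04,0,0],"twist":[0,0,0],"claw":0.0},
  {"travel":[-0.049,0,0],"twist":[0,0,0],"claw":0.0},
  {"travel":[-0.058,0,0],"twist":[0,0,0],"claw":0.0},
  {"travel":[-0.066,0,0],"twist":[0,0,0],"claw":0.0},
  {"travel":[-0.072,0,0],"twist":[0,0,0],"claw":0.0},
])

```text
clock: 12.35
position: [0.6295, 0.057, 0.0423]
tool_rot: [3.141, 0.0, 3.027]
force: [-1.6, 0.4, -1.9]
grip_width: 0.0093
```

```bash
python3 go.py .6427 .0548 .042 173.4; python3 -c "
from h import *
grab('wrist','w9.png');grab('top','t9.png')"
```

```text
t 12.35 pos [0.6295 0.057  0.0423] yaw [1.7999e+02 1.0000e-02 1.7342e+02] F [-1.6  0.4 -1.9] w 0.0093 q7 0.78
travel [-0.0134 -0.0007  0.0003] twist [0.01 0.01 0.02] rows 0.3 0.0
```

View pics/w9.png

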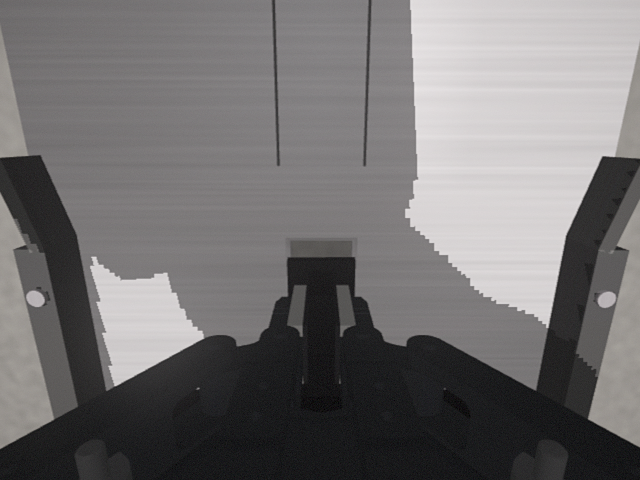

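The tongue (cols 288–355) is centred on the slot (288–356), and the rails are symmetric about it. I'll creep forward to the stop.

Emit:
apply_moves([
  {"travel":[-0.003,0,0],"twist":[0,0,0],"claw":0.0},
  {"travel":[-0.006,0,0],"twist":[0,0,0],"claw":0.0},
  {"travel":[-0.009,0,0],"twist":[0,0,0],"claw":0.0},
  {"travel":[-0.011,0,0],"twist":[0,0,0],"claw":0.0},
  {"travel":[-0.012,0,0],"twist":[0,0,0],"claw":0.0},
])

```text
clock: 12.95
position: [0.6408, 0.0557, 0.0423]
tool_rot: [3.142, -0.0, 3.027]
force: [-2.7, -0.2, -1.5]
grip_width: 0.009
```

Emit:
apply_moves([
  {"travel":[-0.001,0,0],"twist":[0,0,0],"claw":0.0},
  {"travel":[-0.002,0,0],"twist":[0,0,0],"claw":0.0},
])

```text
clock: 13.15
position: [0.6426, 0.0555, 0.0423]
tool_rot: [-3.142, -0.0, 3.027]
force: [-1.9, 1.1, -2.1]
grip_width: 0.0092
```

Emit:
apply_moves([
  {"travel":[-0.001,0,0],"twist":[0,0,0],"claw":0.0},
  {"travel":[-0.002,0,0],"twist":[0,0,0],"claw":0.0},
])

```text
clock: 13.35
position: [0.6447, 0.0553, 0.0423]
tool_rot: [-3.142, -0.0, 3.027]
force: [-2.1, 0.7, -1.5]
grip_width: 0.0093
```

Emit:
apply_moves([
  {"travel":[-0.001,0,0],"twist":[0,0,0],"claw":0.0},
  {"travel":[-0.001,0,0],"twist":[0,0,0],"claw":0.0},
])

```text
clock: 13.55
position: [0.6457, 0.0553, 0.0423]
tool_rot: [3.141, -0.0, 3.027]
force: [-1.6, 0.7, -2.4]
grip_width: 0.0091
```

Emit:
apply_moves([
  {"travel":[-0.001,0,0],"twist":[0,0,0],"claw":0.0},
  {"travel":[-0.001,0,0],"twist":[0,0,0],"claw":0.0},
])

```text
clock: 13.75
position: [0.6457, 0.0554, 0.0421]
tool_rot: [-3.141, -0.002, 3.027]
force: [-8.6, 1.3, 0.6]
grip_width: 0.0089
```

Emit:
apply_moves([
  {"travel":[-0.001,0,0],"twist":[0,0,0],"claw":0.0},
  {"travel":[-0.001,0,0],"twist":[0,0,0],"claw":0.0},
])

```text
clock: 13.95
position: [0.6457, 0.0554, 0.0421]
tool_rot: [-3.141, -0.004, 3.027]
force: [-16.5, 0.4, 6.7]
grip_width: 0.0087
```

```bash
python3 go.py .6427 .0548 .042 173.4; python3 -c "
from h import *
f=grab('wrist','w10.png')
print(px2pl(f,[(288,258),(355,258)],.035))"
```

```text
t 13.95 pos [0.6457 0.0554 0.0421] yaw [-179.96   -0.21  173.46] F [-16.5   0.4   6.7] w 0.0087 q7 0.81
travel [ 0.0029 -0.0009  0.0001] twist [-0.04 -0.21  0.06] rows 0.1 0.0
[[0.62519429 0.04292703 0.035     ]
 [0.62851517 0.07191056 0.035     ]]
```

View pics/w10.png

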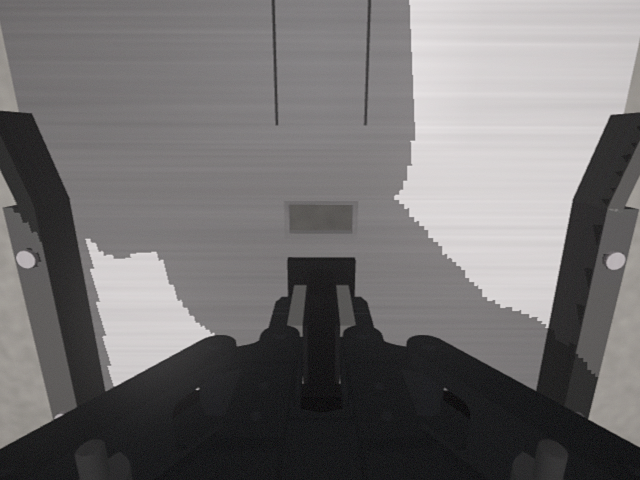

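Run:
```python
from h import *
f=load('wrist')
P=px2pl(f,[(286,203),(357,203),(285,236),(358,236)],.03)
print(P.round(4).tolist(),P.mean(0)); t=px2pl(f,[(288,258),(355,258)],.035).mean(0);print(t, np.linalg.norm((t-P.mean(0))[:2]))
```

```text
[[0.602, 0.0449, 0.03], [0.6054, 0.0753, 0.03], [0.6165, 0.0424, 0.03], [0.6202, 0.0744, 0.03]] [0.61101488 0.05923459 0.03      ]
[0.62685473 0.0574188  0.035     ] 0.015943590599123314
```

Emit:
apply_moves([
  {"travel":[-0.001,0,0],"twist":[0,0,0],"claw":0.0},
  {"travel":[-0.001,0,0],"twist":[0,0,0],"claw":0.0},
])

```text
clock: 14.2
position: [0.6457, 0.0553, 0.0421]
tool_rot: [-3.14, -0.005, 3.028]
force: [-24.2, 1.7, 13.4]
grip_width: 0.0089
```

Emit:
apply_moves([
  {"travel":[0.002,0,0],"twist":[0,0,0],"claw":0.0},
  {"travel":[0.0025,0,0],"twist":[0,0,0],"claw":0.012},
  {"travel":[0.0025,0,0],"twist":[0,0,0],"claw":0.03},
  {"travel":[0.0025,0,0],"twist":[0,0,0],"claw":0.03},
  {"travel":[0.0025,0,0],"twist":[0,0,0],"claw":0.03},
  {"travel":[0.0025,0,-0.03],"twist":[0,0,0],"claw":0.03},
  {"travel":[0.0025,0,-0.07],"twist":[0,0,0],"claw":0.03},
  {"travel":[0.0025,0,-0.11],"twist":[0,0,0],"claw":0.05},
  {"travel":[0.0025,0,-0.13],"twist":[0,0,0],"claw":0.05},
  {"travel":[0.0025,0,-0.13],"twist":[0,0,0],"claw":0.05},
])

```text
clock: 15.2
position: [0.6476, 0.0554, 0.1756]
tool_rot: [3.141, 0.005, 3.027]
force: [0.0, 0.0, 0.5]
grip_width: 0.0497
```

```bash
python3 go.py .4847 .3583 .18 173.8; python3 -c "
from h import *
f=grab('wrist','w11.png')
f=grab('scene','s11.png');im=f['frame'][200:350,230:430];cv2.imwrite('pics/s11c.png',cv2.resize(im,None,fx=4,fy=4,interpolation=cv2.INTER_CUBIC))"
```

```text
t 15.2 pos [0.6476 0.0554 0.1756] yaw [179.95   0.27 173.41] F [0.  0.  0.5] w 0.0497 q7 0.89
travel [ 0.1965  0.2822 -0.005 ] twist [ 0.05  0.27 -0.39] rows 6.9 0.1
```

View pics/w11.png

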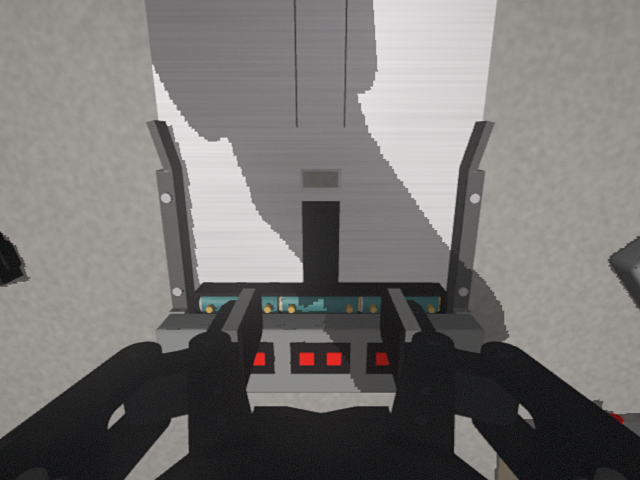

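View pics/s11c.png

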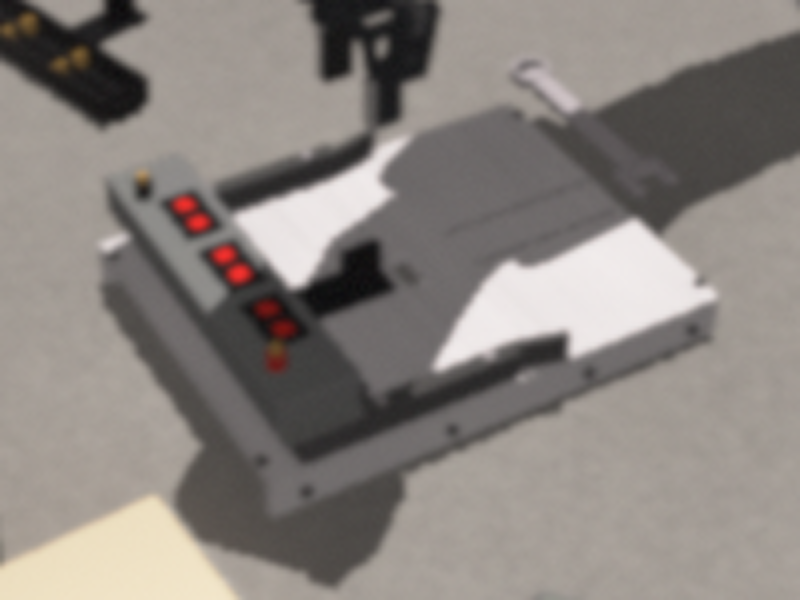

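The tray is seated under the contact bar, with the tongue end at row 202 and the slot at rows 170–188, cols 303–341. I'll check those against the given distances.

Run:
```python
from h import *
f=load('wrist')
im=f['frame'];print(cv2.cvtColor(im,cv2.COLOR_BGR2GRAY)[160:210,320].tolist())
print(cv2.cvtColor(im,cv2.COLOR_BGR2GRAY)[178,296:346].tolist())
print(px2pl(f,[(303,179),(341,179)],.03).round(4).tolist())
for a,b in [((321.5,170),(321.5,188.)),((322,169),(322,187))]:
    s=(px2pl(f,a,.03)+px2pl(f,b,.03))/2; t=px2pl(f,(321,202),.035); print(s.round(4),t.round(4),np.linalg.norm((t-s)[0,:2]), np.linalg.norm(px2pl(f,a,.03)-px2pl(f,b,.03)))
```

```text
[120, 122, 118, 119, 119, 119, 125, 121, 120, 107, 106, 95, 86, 83, 90, 88, 91, 90, 90, 87, 89, 88, 90, 87, 86, 87, 86, 97, 116, 118, 116, 121, 116, 120, 120, 121, 120, 122, 122, 121, 118, 55, 37, 40, 37, 41, 40, 37, 39, 39]
[126, 128, 125, 124, 120, 114, 108, 96, 90, 90, 90, 89, 88, 89, 86, 87, 87, 86, 85, 89, 86, 89, 88, 88, 90, 91, 88, 87, 87, 88, 86, 86, 88, 87, 86, 86, 90, 84, 86, 87, 86, 87, 107, 115, 119, 124, 126, 126, 127, 127]
[[0.6091, 0.0454, 0.03], [0.6125, 0.0752, 0.03]]
[[0.6108 0.0599 0.03  ]] [[0.628  0.0575 0.035 ]] 0.01736309757179361 0.01407280754942173
[[0.6101 0.0604 0.03  ]] [[0.628  0.0575 0.035 ]] 0.018157067496490206 0.01405141392781395
```

Emit:
apply_moves([
  {"travel":[0.01,0.015,-0.005],"twist":[0,0,-0.4],"claw":0.05},
  {"travel":[0.035,0.05,-0.005],"twist":[0,0,-0.4],"claw":0.05},
  {"travel":[0.063,0.09,-0.005],"twist":[0,0,-0.4],"claw":0.05},
  {"travel":[0.09,0.13,-0.005],"twist":[0,0,-0.4],"claw":0.05},
  {"travel":[0.118,0.17,-0.005],"twist":[0,0,-0.4],"claw":0.05},
  {"travel":[0.146,0.21,-0.005],"twist":[0,0,-0.4],"claw":0.05},
  {"travel":[0.172,0.248,-0.005],"twist":[0,0,-0.4],"claw":0.05},
  {"travel":[0.19,0.273,-0.005],"twist":[0,0,-0.4],"claw":0.05},
  {"travel":[0.1965,0.282,-0.005],"twist":[0,0,-0.4],"claw":0.05},
  {"travel":[0.1965,0.282,-0.005],"twist":[0,0,-0.4],"claw":0.05},
])

```text
clock: 16.3
position: [0.4815, 0.3593, 0.1767]
tool_rot: [-3.141, -0.001, 3.037]
force: [0.0, -1.1, -0.5]
grip_width: 0.0504
```

```bash
python3 -c "
from h import *
f=grab('wrist','w12.png');f=grab('top','t12.png')";python3 go.py .4847 .3583 .0725 173.8
```

```text
t 16.4 pos [0.4835 0.3567 0.1767] yaw [-1.7994e+02 -2.0000e-02  1.7380e+02] F [ 0.6 -0.6 -0.3] w 0.0501 q7 0.32
travel [-0.001   0.0018  0.1042] twist [-0.06 -0.02 -0.  ] rows 2.1 0.0
```

View pics/w12.png

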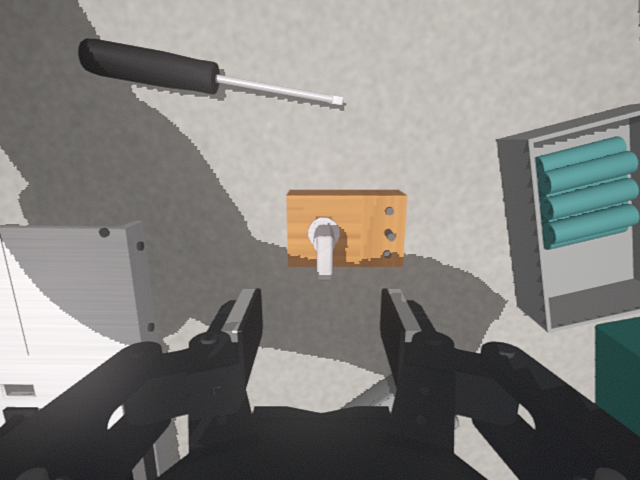

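Run:
```python
from h import *
f=load('wrist')
cv2.imwrite('pics/c12.png',cv2.resize(f['frame'][180:285,280:415],None,fx=5,fy=5,interpolation=cv2.INTER_CUBIC))
print(px2pl(f,[(324.5,262),(324.5,278),(324.5,250)],.102).round(4).tolist())
print('collar',px2pl(f,[(308,232),(342,232)],.038).round(4).tolist())
```

```text
[[0.4881, 0.3605, 0.102], [0.4989, 0.3594, 0.102], [0.4802, 0.3613, 0.102]]
collar [[0.4838, 0.3483, 0.038], [0.4866, 0.3754, 0.038]]
```

View pics/c12.png

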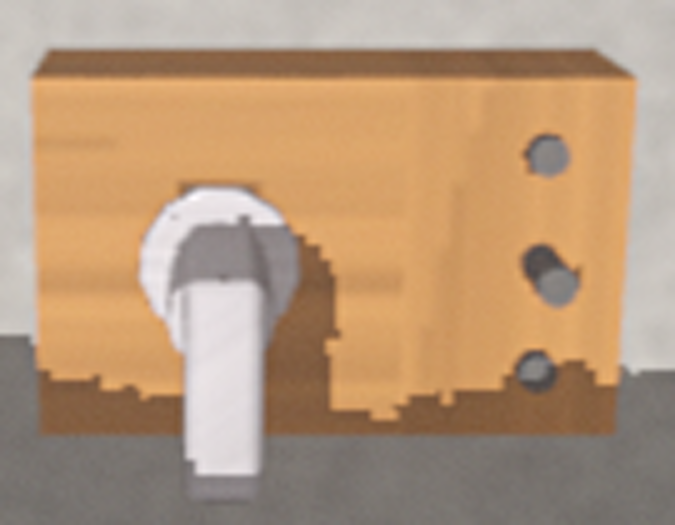

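```bash
python3 - <<'E'
from h import *
f=grab('wrist','w13.png')
c=cv2.resize(f['frame'][180:300,280:415],None,fx=5,fy=5,interpolation=cv2.INTER_CUBIC);cv2.imwrite('pics/c13.png',c)
g=f['frame'].min(2);m=((g>175)*255).astype(np.uint8);m[:225]=0;m[300:]=0;m[:,:300]=0;m[:,345:]=0
n,l,st,ce=cv2.connectedComponentsWithStats(m);print(st[1:],ce[1:])
E
python3 go.py .4847 .3583 .0725 173.8
```

```text
[[311 225  25  50 728]] [[325.5260989  249.64423077]]
t 16.45 pos [0.4839 0.3563 0.1768] yaw [-1.7994e+02 -1.0000e-02  1.7374e+02] F [ 0.8 -0.4 -0.2] w 0.0497 q7 0.32
travel [-0.0006  0.0022  0.1043] twist [-0.06 -0.01 -0.06] rows 2.1 0.0
```

View pics/c13.png

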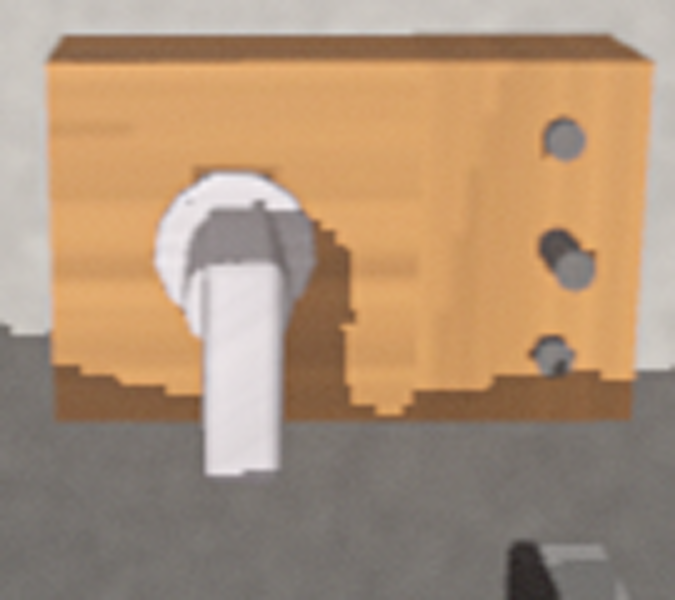

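Run:
```python
from h import *
f=load('wrist')
q=lambda x,y:(x/5+280-.4,y/5+180-.4)
P=px2pl(f,[q(206,262),q(284,262),q(206,474),q(281,470)],.102);print(P.round(4).tolist(),P.mean(0).round(4))
P=px2pl(f,[q(155,246),q(316,246),q(236,171)],.038);print(P.round(4).tolist())
```

```text
[[0.4705, 0.3576, 0.102], [0.4715, 0.3672, 0.102], [0.4983, 0.3546, 0.102], [0.4988, 0.3642, 0.102]] [0.4848 0.3609 0.102 ]
[[0.4835, 0.3479, 0.038], [0.4863, 0.3735, 0.038], [0.4727, 0.3621, 0.038]]
```

Emit:
apply_moves([
  {"travel":[-0.0005,0.004,0.03],"twist":[0,0,0],"claw":0.05},
  {"travel":[-0.0005,0.004,0.06],"twist":[0,0,0],"claw":0.05},
  {"travel":[-0.0005,0.004,0.085],"twist":[0,0,0],"claw":0.05},
  {"travel":[-0.0005,0.004,0.098],"twist":[0,0,0],"claw":0.05},
  {"travel":[-0.0005,0.004,0.1035],"twist":[0,0,0],"claw":0.05},
  {"travel":[-0.0005,0.004,0.1035],"twist":[0,0,0],"claw":0.03},
  {"travel":[-0.0005,0.004,0.1035],"twist":[0,0,0],"claw":0.02},
  {"travel":[-0.0005,0.004,0.1035],"twist":[0,0,0],"claw":0.014},
  {"travel":[-0.0005,0.004,0.1035],"twist":[0,0,0],"claw":0.014},
])

```text
clock: 17.35
position: [0.4844, 0.3618, 0.0746]
tool_rot: [3.141, 0.001, 3.034]
force: [0.1, 0.9, 0.0]
grip_width: 0.0138
```

```bash
python3 go.py .4848 .3603 .073 173.8; python3 -c "
from h import *
f=grab('wrist','w14.png')"
```

```text
t 17.35 pos [0.4844 0.3618 0.0746] yaw [1.7996e+02 5.0000e-02 1.7382e+02] F [0.1 0.9 0. ] w 0.0138 q7 0.23
travel [-0.0005 -0.0015  0.0016] twist [0.04 0.05 0.02] rows 0.0 0.0
```

View pics/w14.png

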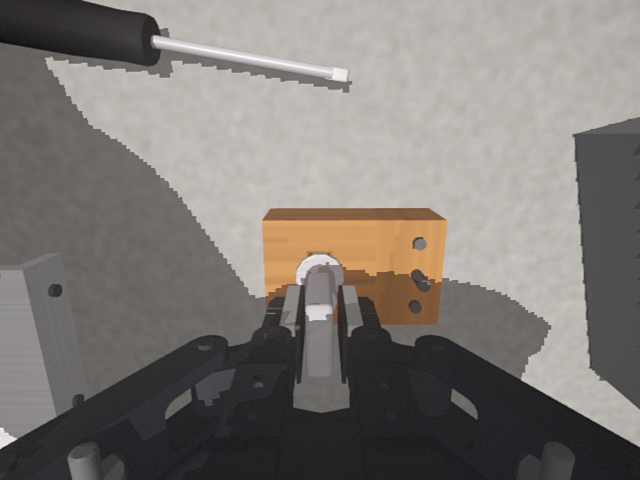

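Emit:
apply_moves([
  {"travel":[0,-0.001,0.001],"twist":[0,0,0],"claw":0.014},
  {"travel":[0,-0.001,0.001],"twist":[0,0,0],"claw":0.0},
  {"travel":[0,-0.001,0.001],"twist":[0,0,0],"claw":0.0},
  {"travel":[0,-0.001,0.001],"twist":[0,0,0],"claw":0.0},
  {"travel":[0,-0.001,0.001],"twist":[0,0,0],"claw":0.0},
], force=60)

```text
clock: 17.9
position: [0.484, 0.3606, 0.0729]
tool_rot: [-3.141, 0.0, 3.034]
force: [0.1, -2.4, 4.6]
grip_width: 0.0091
```

Emit:
apply_moves([
  {"travel":[0,0,-0.005],"twist":[0,0,0],"claw":0.0},
  {"travel":[0,0,-0.015],"twist":[0,0,0],"claw":0.0},
  {"travel":[0,0,-0.035],"twist":[0,0,0],"claw":0.0},
  {"travel":[0,0,-0.06],"twist":[0,0,0],"claw":0.0},
  {"travel":[0,0,-0.08],"twist":[0,0,0],"claw":0.0},
  {"travel":[0,0,-0.09],"twist":[0,0,0],"claw":0.0},
  {"travel":[0,0,-0.09],"twist":[0,0,0],"claw":0.0},
])

```text
clock: 18.6
position: [0.4844, 0.3611, 0.1642]
tool_rot: [3.14, 0.002, 3.034]
force: [0.8, 0.2, -1.4]
grip_width: 0.0089
```

```bash
python3 go.py .6098 .0588 .16 83.4; python3 -c "
from h import *
f=grab('wrist','w15.png')"
```

```text
t 18.6 pos [0.4844 0.3611 0.1642] yaw [1.7992e+02 9.0000e-02 1.7383e+02] F [ 0.8  0.2 -1.4] w 0.0089 q7 0.31
travel [-0.1572 -0.287   0.004 ] twist [1.300e-01 1.000e-02 9.043e+01] rows 6.5 10.5
```

View pics/w15.png

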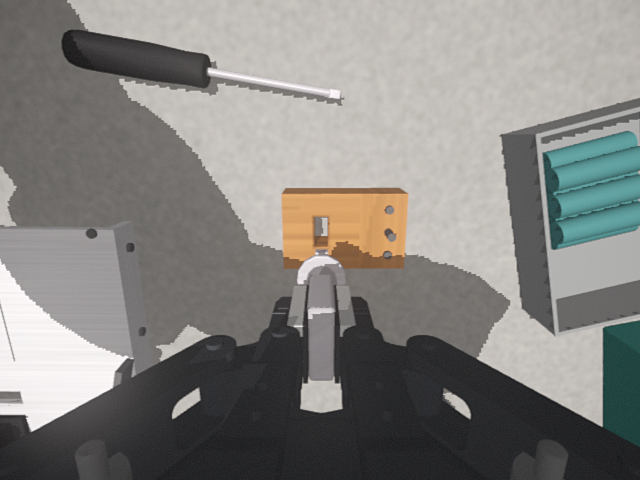

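Run:
```python
from h import *
f=load('wrist');g=dict(f);g['pose']=np.array(f['tool_from_camera'])
c=f['frame'][240:400,280:360];cv2.imwrite('pics/c15.png',cv2.resize(c,None,fx=5,fy=5,interpolation=cv2.INTER_CUBIC)[:600])
print(px2pl(g,[(321,254.5)],.0369),px2pl(g,[(297,280),(344,280)],.0349))
```

```text
[[ 0.01079493 -0.00030771  0.0369    ]] [[-0.00263179 -0.01291585  0.0349    ]
 [-0.00263721  0.01177254  0.0349    ]]
```

View pics/c15.png

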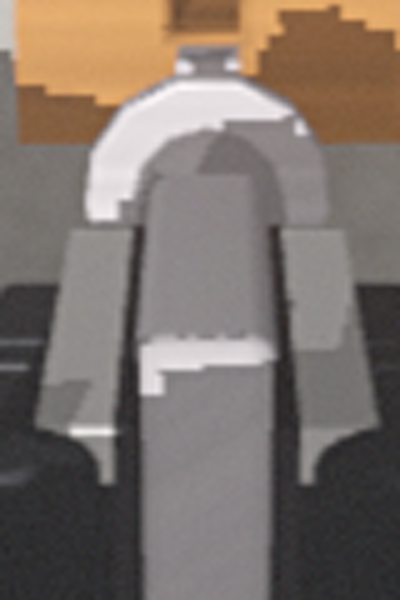

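Run:
```python
from h import *
f=load('wrist');g=dict(f);g['pose']=np.array(f['tool_from_camera'])
for n,v,z,e in [('collar top edge',255.8,.0349,13),('collar bottom edge',254.8,.0389,13),('wing top',307.3,-.0291,15),('wing bottom',275,.0049,15),('Thead top',250.5,.0499,10),('Thead bottom',249,.0589,10)]:
    print(n,(px2pl(g,[(321,v)],z)[0,0]*1e3-e).round(2))
```

```text
collar top edge -2.25
collar bottom edge -3.03
wing top -1.66
wing bottom -3.09
Thead top -1.12
Thead bottom -3.05
```

Emit:
apply_moves([
  {"travel":[-0.008,-0.014,0],"twist":[0,0,6],"claw":0.0},
  {"travel":[-0.025,-0.046,0],"twist":[0,0,14],"claw":0.0},
  {"travel":[-0.047,-0.086,0],"twist":[0,0,22],"claw":0.0},
  {"travel":[-0.069,-0.126,0],"twist":[0,0,30],"claw":0.0},
  {"travel":[-0.091,-0.166,0],"twist":[0,0,38],"claw":0.0},
  {"travel":[-0.113,-0.206,0],"twist":[0,0,46],"claw":0.0},
  {"travel":[-0.133,-0.243,0],"twist":[0,0,54],"claw":0.0},
  {"travel":[-0.148,-0.27,0],"twist":[0,0,62],"claw":0.0},
  {"travel":[-0.155,-0.282,0],"twist":[0,0,70],"claw":0.0},
  {"travel":[-0.157,-0.286,0],"twist":[0,0,78],"claw":0.0},
])

```text
clock: 19.65
position: [0.6094, 0.0569, 0.1613]
tool_rot: [-3.14, 0.001, 1.664]
force: [-0.3, 0.3, -0.8]
grip_width: 0.0092
```

```bash
python3 go.py .6101 .0604 .11 83.4
```

```text
t 19.65 pos [0.6094 0.0569 0.1613] yaw [-1.799e+02  5.000e-02  9.534e+01] F [-0.3  0.3 -0.8] w 0.0092 q7 -0.31
travel [0.0035 0.0011 0.0513] twist [-0.1   0.06 11.94] rows 1.0 1.4
```

Emit:
apply_moves([
  {"travel":[0.002,0.001,0],"twist":[0,0,6],"claw":0.0},
  {"travel":[0.0035,0.001,0.01],"twist":[0,0,12],"claw":0.0},
  {"travel":[0.0035,0.001,0.03],"twist":[0,0,12],"claw":0.0},
  {"travel":[0.0035,0.001,0.045],"twist":[0,0,12],"claw":0.0},
  {"travel":[0.0035,0.001,0.053],"twist":[0,0,12],"claw":0.0},
  {"travel":[0.0035,0.001,0.053],"twist":[0,0,12],"claw":0.0},
  {"travel":[0.0035,0.001,0.053],"twist":[0,0,12],"claw":0.0},
])

```text
clock: 20.35
position: [0.6101, 0.063, 0.1099]
tool_rot: [-3.142, -0.0, 1.463]
force: [0.3, -0.0, -0.9]
grip_width: 0.0093
```

```bash
python3 go.py .6101 .0604 .11 83.4; python3 -c "
from h import *
f=grab('wrist','w16.png');f=grab('scene','s16.png');im=f['frame'][200:350,230:430];cv2.imwrite('pics/s16c.png',cv2.resize(im,None,fx=4,fy=4,interpolation=cv2.INTER_CUBIC))"
```

```text
t 20.35 pos [0.6101 0.063  0.1099] yaw [-180.     -0.     83.84] F [ 0.3 -0.  -0.9] w 0.0093 q7 -0.52
travel [-0.0026  0.0003 -0.0001] twist [-0.   -0.    0.44] rows 0.1 0.1
```

View pics/w16.png

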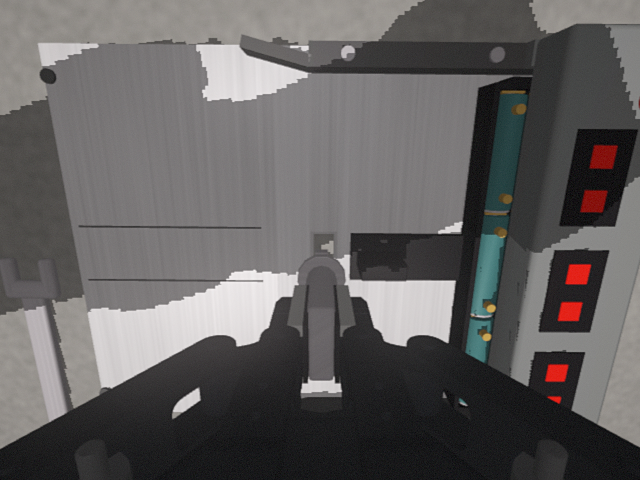

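View pics/s16c.png

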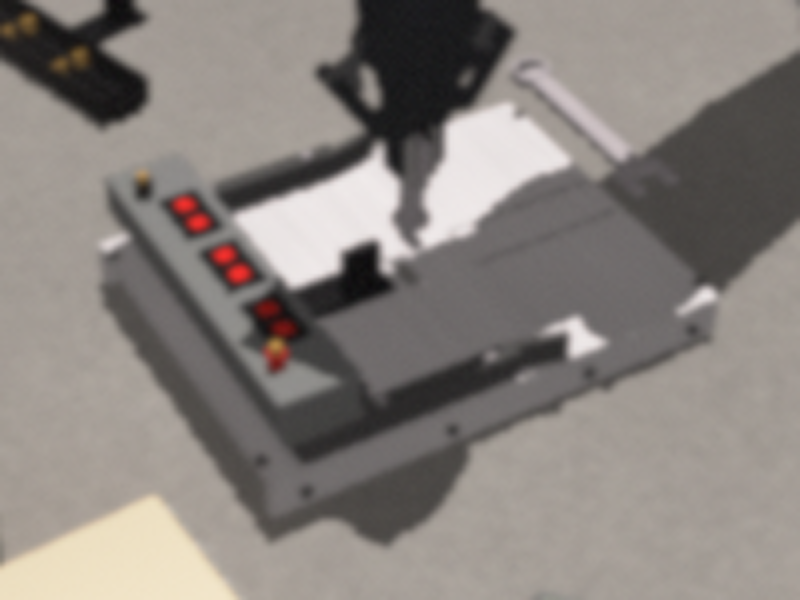

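Run:
```python
from h import *
f=load('wrist');g=dict(f);g['pose']=np.array(f['tool_from_camera'])
c=f['frame'][220:300,280:360];cv2.imwrite('pics/c16.png',cv2.resize(c,None,fx=7,fy=7,interpolation=cv2.INTER_CUBIC)[:600])
gr=cv2.cvtColor(f['frame'],cv2.COLOR_BGR2GRAY);print(gr[243,305:345].tolist());print(gr[225:260,318].tolist())
print((px2pl(g,[(313.5,243),(335,243),(324,233)],.0799)*1e3).round(1).tolist())
```

```text
[124, 127, 129, 129, 126, 117, 113, 111, 100, 90, 87, 88, 88, 88, 87, 86, 83, 85, 87, 89, 103, 111, 109, 109, 143, 160, 160, 161, 132, 105, 110, 109, 116, 125, 124, 124, 128, 127, 126, 128]
[123, 122, 124, 121, 124, 120, 120, 114, 107, 85, 84, 86, 90, 86, 89, 87, 88, 88, 88, 86, 85, 84, 85, 87, 87, 83, 87, 92, 100, 93, 84, 93, 110, 107, 105]
[[4.0, -4.9, 79.9], [4.0, 8.9, 79.9], [10.6, 1.8, 79.9]]
```

View pics/c16.png

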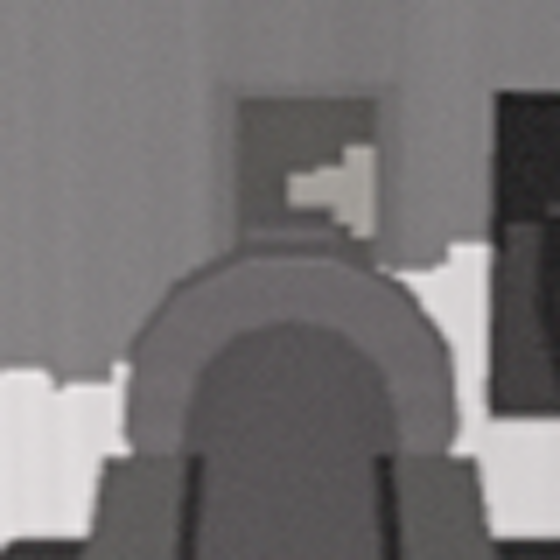

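Emit:
apply_moves([
  {"travel":[-0.0014,0.0017,0.0],"twist":[0,0,0.4],"claw":0.0},
  {"travel":[-0.0014,0.0017,0.006],"twist":[0,0,0.4],"claw":0.0},
  {"travel":[-0.0014,0.0017,0.011],"twist":[0,0,0.4],"claw":0.0},
  {"travel":[-0.0014,0.0017,0.015],"twist":[0,0,0.4],"claw":0.0},
  {"travel":[-0.0014,0.0017,0.015],"twist":[0,0,0.4],"claw":0.0},
])

```text
clock: 20.95
position: [0.6111, 0.0614, 0.094]
tool_rot: [-3.14, 0.0, 1.456]
force: [-0.1, 0.6, -1.3]
grip_width: 0.0089
```

```bash
python3 go.py .6118 .0616 .069 83.4; python3 -c "
from h import *
f=grab('wrist','w17.png');c=f['frame'][220:300,280:360];cv2.imwrite('pics/c17.png',cv2.resize(c,None,fx=7,fy=7,interpolation=cv2.INTER_CUBIC)[:600])"
```

```text
t 20.95 pos [0.6111 0.0614 0.094 ] yaw [-1.7993e+02  2.0000e-02  8.3440e+01] F [-0.1  0.6 -1.3] w 0.0089 q7 -0.53
travel [0.0003 0.0007 0.025 ] twist [-0.07  0.02  0.04] rows 0.5 0.0
```

View pics/c17.png

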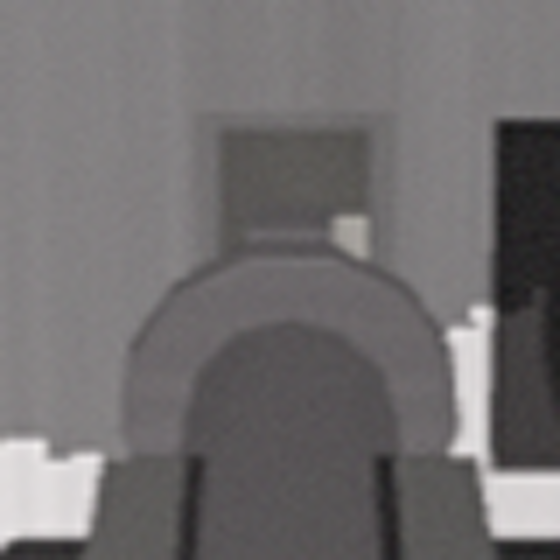

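Run:
```python
from h import *
f=load('wrist');g=dict(f);g['pose']=np.array(f['tool_from_camera'])
h=bot.observe()['position'][2]
q=lambda x,y:(x/7+280-.43,y/7+220-.43)
print('slot',(px2pl(g,[q(295,130),q(220,160),q(370,160),q(295,115)],h-.03)*1e3).round(1).tolist())
print('Tbot',(px2pl(g,[q(287,228),q(243,232),q(330,232)],.0589)*1e3).round(1).tolist())
```

```text
slot [[11.5, 0.4, 64.4], [8.9, -6.0, 64.4], [8.9, 6.7, 64.4], [12.8, 0.3, 64.4]]
Tbot [[4.6, -0.3, 58.9], [4.2, -4.0, 58.9], [4.2, 3.3, 58.9]]
```

Run:
```python
from h import *
f=load('wrist');g=dict(f);g['pose']=np.array(f['tool_from_camera'])
for off in (0,-1,-2.2,-4):
    o=off/1e3
    print(off,'Tbot',proj(g,[(o+.01,0,.0589)])[0].round(1),'Ttop',proj(g,[(o+.01,0,.0499)])[0].round(1),'collar top',proj(g,[(o+.013,0,.0349)])[0].round(1),'cbot',proj(g,[(o+.013,0,.0389)])[0].round(1))
c=f['frame'][225:262,300:345];c=cv2.normalize(c.astype(np.float32)*1.0,None,0,255,cv2.NORM_MINMAX).clip(0,255)
gr=cv2.cvtColor(f['frame'],cv2.COLOR_BGR2GRAY)[225:265,300:345].astype(float);gr=((gr-70)/(130-70)*255).clip(0,255).astype(np.uint8)
cv2.imwrite('pics/c17b.png',cv2.resize(gr,None,fx=13,fy=13,interpolation=cv2.INTER_CUBIC))
```

```text
0 Tbot [321.1 243.2] Ttop [321.1 247.8] collar top [321.1 250.8] cbot [321.1 248.5]
-1 Tbot [321.1 244.9] Ttop [321.1 249.5] collar top [321.1 252.6] cbot [321.1 250.3]
-2.2 Tbot [321.1 246.8] Ttop [321.1 251.6] collar top [321.1 254.9] cbot [321.1 252.5]
-4 Tbot [321.1 249.8] Ttop [321.1 254.6] collar top [321.1 258.2] cbot [321.1 255.7]
```

View pics/c17b.png

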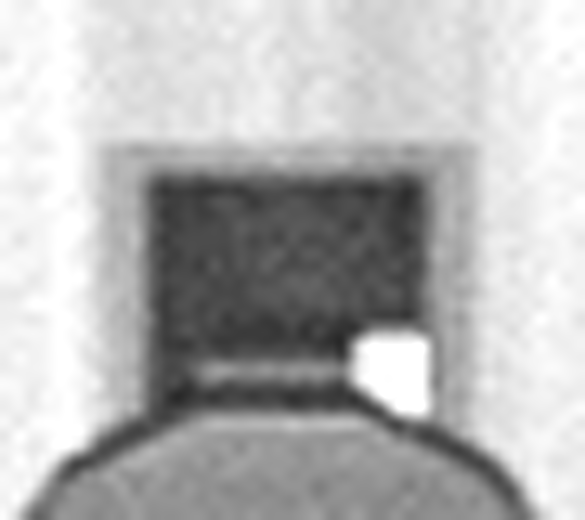

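The T-head's axis is now at tool x ≈ -2.8 mm against the slot centre at -2.5 mm, and about 0.6 mm off in tool y. Both are well within the play, so I insert.

Emit:
apply_moves([
  {"travel":[0,0.0005,0.003],"twist":[0,0,0],"claw":0.0},
  {"travel":[0,0.0005,0.007],"twist":[0,0,0],"claw":0.0},
  {"travel":[0,0.0005,0.011],"twist":[0,0,0],"claw":0.0},
  {"travel":[0,0.0005,0.015],"twist":[0,0,0],"claw":0.0},
  {"travel":[0,0.0005,0.015],"twist":[0,0,0],"claw":0.0},
])

```text
clock: 21.5
position: [0.6117, 0.0614, 0.0791]
tool_rot: [-3.141, 0.0, 1.456]
force: [0.0, 0.0, -0.4]
grip_width: 0.009
```

Emit:
apply_moves([
  {"travel":[0,0,0.003],"twist":[0,0,0],"claw":0.0},
  {"travel":[0,0,0.006],"twist":[0,0,0],"claw":0.0},
  {"travel":[0,0,0.008],"twist":[0,0,0],"claw":0.0},
  {"travel":[0,0,0.009],"twist":[0,0,0],"claw":0.0},
  {"travel":[0,0,0.0095],"twist":[0,0,0],"claw":0.0},
])

```text
clock: 22.0
position: [0.612, 0.0614, 0.0702]
tool_rot: [-3.141, 0.0, 1.456]
force: [-0.9, -0.5, -0.9]
grip_width: 0.0089
```

Emit:
apply_moves([
  {"travel":[0,0,0.001],"twist":[0,0,0],"claw":0.0},
  {"travel":[0,0,0.001],"twist":[0,0,0],"claw":0.0},
])

```text
clock: 22.2
position: [0.612, 0.0614, 0.0693]
tool_rot: [-3.142, 0.0, 1.456]
force: [0.4, 0.7, -0.6]
grip_width: 0.0088
```

Emit:
apply_moves([
  {"travel":[0,0,0.001],"twist":[0,0,0],"claw":0.0},
  {"travel":[0,0,0.001],"twist":[0,0,0],"claw":0.0},
])

```text
clock: 22.4
position: [0.6122, 0.0614, 0.0689]
tool_rot: [3.141, -0.0, 1.456]
force: [-2.2, -0.4, 7.4]
grip_width: 0.0088
```

```bash
python3 go.py .6118 .0616 .069 173.4; python3 -c "
from h import *
f=grab('wrist','w18.png')"
```

```text
t 22.4 pos [0.6122 0.0614 0.0689] yaw [179.97  -0.    83.43] F [-2.2 -0.4  7.4] w 0.0088 q7 -0.54
travel [ 0.0001 -0.0004 -0.0001] twist [ 3.000e-02  2.000e-02 -8.997e+01] rows 0.0 10.5
```

View pics/w18.png

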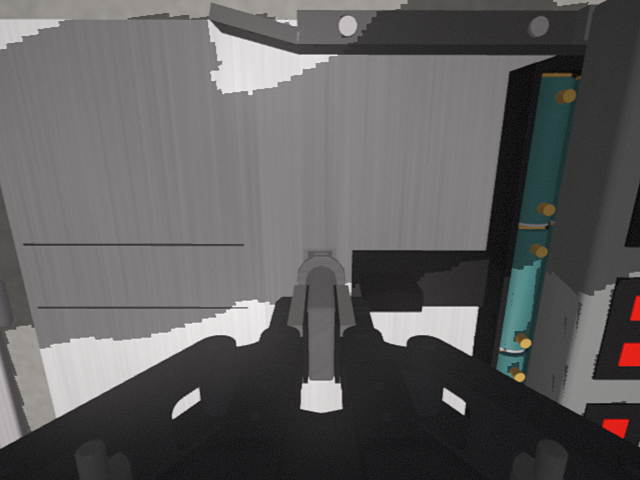

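Emit:
apply_moves([
  {"travel":[0,0,-0.0006],"twist":[0,0,-4],"claw":0.0},
  {"travel":[0,-0.0003,-0.0006],"twist":[0,0,-12],"claw":0.0},
  {"travel":[-0.0001,-0.0005,-0.0006],"twist":[0,0,-20],"claw":0.0},
  {"travel":[-0.0002,-0.0007,-0.0006],"twist":[0,0,-28],"claw":0.0},
  {"travel":[-0.0003,-0.0009,-0.0006],"twist":[0,0,-36],"claw":0.0},
  {"travel":[-0.0005,-0.001,-0.0006],"twist":[0,0,-44],"claw":0.0},
  {"travel":[-0.0006,-0.0012,-0.0006],"twist":[0,0,-52],"claw":0.0},
  {"travel":[-0.0008,-0.0013,-0.0006],"twist":[0,0,-60],"claw":0.0},
])

```text
clock: 23.25
position: [0.6107, 0.0607, 0.0689]
tool_rot: [3.142, 0.0, 2.509]
force: [0.6, -0.3, -0.4]
grip_width: 0.0089
```

```bash
python3 go.py .6107 .0600 .069 173.4
```

```text
t 23.25 pos [0.6107 0.0607 0.0689] yaw [1.8000e+02 1.0000e-02 1.4375e+02] F [ 0.6 -0.3 -0.4] w 0.0089 q7 0.32
travel [-0.0004 -0.0005 -0.0001] twist [ 0.000e+00  1.000e-02 -2.965e+01] rows 0.0 3.5
```

Emit:
apply_moves([
  {"travel":[-0.0001,-0.0001,0],"twist":[0,0,-8],"claw":0.0},
  {"travel":[-0.0002,-0.0003,0],"twist":[0,0,-16],"claw":0.0},
  {"travel":[-0.0003,-0.0005,0],"twist":[0,0,-24],"claw":0.0},
  {"travel":[-0.0004,-0.0005,0],"twist":[0,0,-30],"claw":0.0},
  {"travel":[-0.0004,-0.0005,0],"twist":[0,0,-30],"claw":0.0},
  {"travel":[-0.0004,-0.0005,0],"twist":[0,0,-30],"claw":0.0},
])

```text
clock: 23.85
position: [0.6108, 0.06, 0.069]
tool_rot: [3.141, 0.0, 3.023]
force: [0.0, -0.2, -0.2]
grip_width: 0.0092
```

```bash
python3 go.py .6107 .0600 .069 173.4;python3 -c "
from h import *
f=grab('wrist','w19.png')"
```

```text
t 23.85 pos [0.6108 0.06   0.069 ] yaw [1.7999e+02 1.0000e-02 1.7322e+02] F [ 0.  -0.2 -0.2] w 0.0092 q7 0.75
travel [ 0.0001 -0.     -0.    ] twist [ 0.01  0.01 -0.18] rows 0.0 0.0
```

View pics/w19.png

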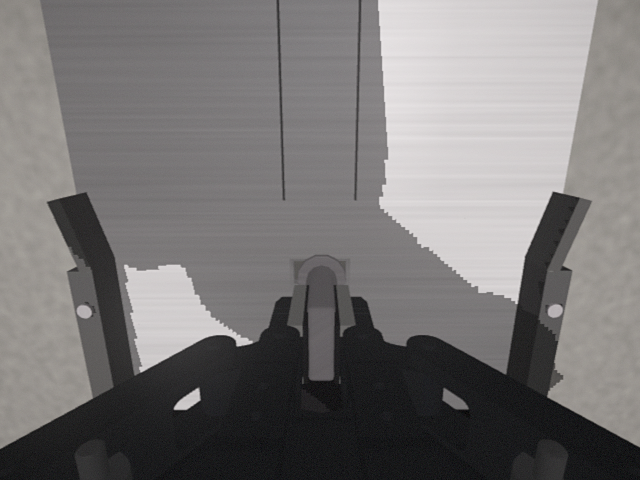

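Emit:
apply_moves([
  {"travel":[0,0,0.0004],"twist":[0,0,0],"claw":0.0},
  {"travel":[0,0,0.0004],"twist":[0,0,0],"claw":0.012},
  {"travel":[0,0,0.0004],"twist":[0,0,0],"claw":0.03},
  {"travel":[0,0,0.0004],"twist":[0,0,0],"claw":0.04},
  {"travel":[0,0,0],"twist":[0,0,0],"claw":0.04},
  {"travel":[0,0,-0.03],"twist":[0,0,0],"claw":0.04},
  {"travel":[0,0,-0.07],"twist":[0,0,0],"claw":0.04},
  {"travel":[0,0,-0.11],"twist":[0,0,0],"claw":0.04},
  {"travel":[0,0,-0.13],"twist":[0,0,0],"claw":0.05},
  {"travel":[0,0,-0.13],"twist":[0,0,0],"claw":0.05},
])

```text
clock: 24.9
position: [0.6118, 0.0604, 0.2019]
tool_rot: [3.141, 0.004, 3.026]
force: [1.0, 0.4, -0.4]
grip_width: 0.0501
```

```bash
python3 go.py .6107 .0600 .2 173.4;python3 -c "
from h import *
f=grab('wrist','w20.png');f=grab('scene','s20.png');im=f['frame'][200:350,230:430];cv2.imwrite('pics/s20c.png',cv2.resize(im,None,fx=4,fy=4,interpolation=cv2.INTER_CUBIC))"
```

```text
t 24.9 pos [0.6118 0.0604 0.2019] yaw [179.95   0.24 173.4 ] F [ 1.   0.4 -0.4] w 0.0501 q7 0.86
travel [ 0.0011 -0.0006  0.0019] twist [0.05 0.24 0.  ] rows 0.0 0.0
```

View pics/w20.png

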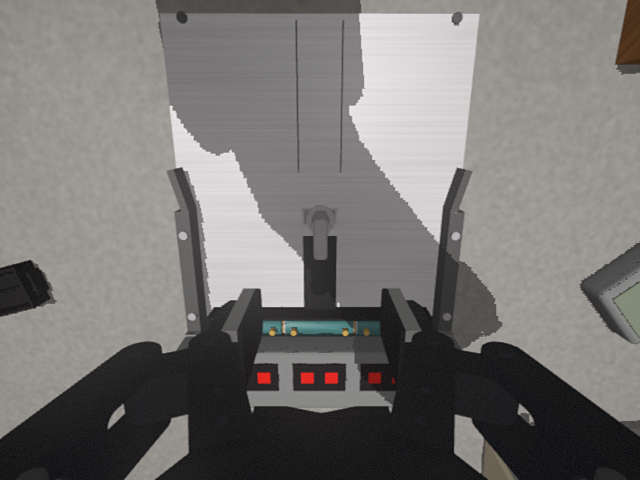

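View pics/s20c.png

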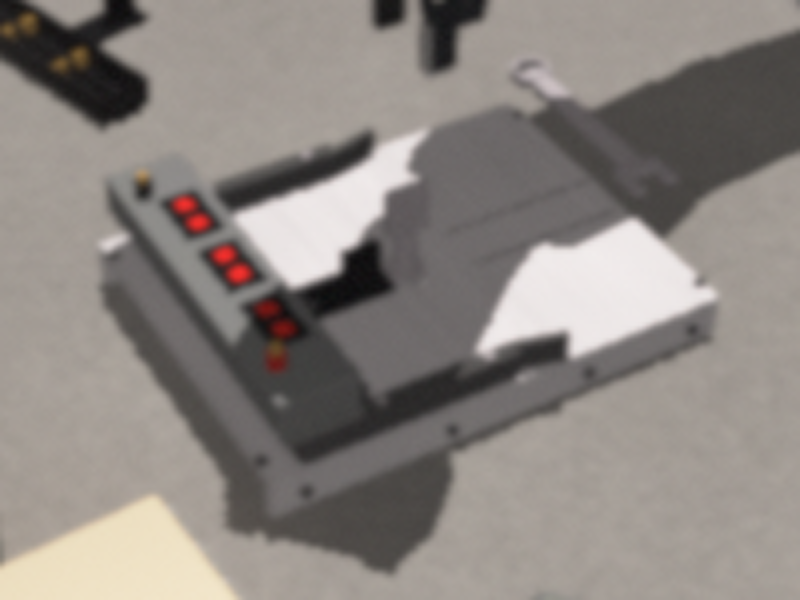

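Run:
```python
from h import *
f=load('wrist')
gr=cv2.cvtColor(f['frame'],cv2.COLOR_BGR2GRAY)
print(px2pl(f,[(320,308)],.052).round(4), 'fin-end tongue', px2pl(f,[(320,236.5)],.035).round(4))
print('wing top',px2pl(f,[(314,233),(328,233),(313,260),(328,260)],.098).round(4).tolist())
cv2.imwrite('pics/c20.png',cv2.resize(f['frame'][195:315,270:370],None,fx=5,fy=5,interpolation=cv2.INTER_CUBIC))
print(bot.observe()['force'])
```

```text
[[0.6881 0.0506 0.052 ]] fin-end tongue [[0.6274 0.0576 0.035 ]]
wing top [[0.607, 0.0559, 0.098], [0.6081, 0.0656, 0.098], [0.6268, 0.0527, 0.098], [0.6281, 0.0634, 0.098]]
[ 0.587362   -0.6596055  -0.30784163]
```

View pics/c20.png

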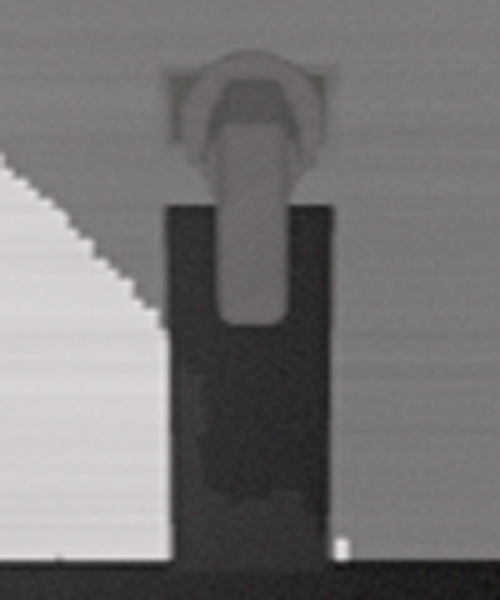

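Run:
```python
from h import *
f=load('wrist');print(px2pl(f,[(320,307.5)],.03).round(4))
print(bot.job_done())
```

```text
[[0.6985 0.0494 0.03  ]]
the job is handed in; nothing more can be done
None
```

I docked the loaded tray, fitted and locked the bolt, and handed the job in at about 25 s of the 69 s allowed. The hand-in gives no verdict.

- **Tray:** I set it on the loading deck in front of the rails, let go, then took it by the fin and pushed it along the centre line. It stopped dead and stayed put under about 24 N of push.
- **Home position:** After release, the tongue end measured about 17.4 mm beyond the slot centre (17 mm given). The tray's rear edge read 0.6985 m against about 0.6975 m expected, so the tray is home.
- **Bolt:** I lifted it straight out of the block and lowered it through the slot until the collar touched the deck, with 7 N of contact at the expected height. I then gave it a quarter turn with no side force and released it. The last pictures show it upright, with the wing lying along the tray's centre line.
- **End state:** The gripper is open and clear above the deck, with no contact force. I never touched the empty tray or the other things on the bench.

**Readings that disagreed:**
- The top and wrist cameras differed by 1–3 mm on the slot and bolt positions. I used the close wrist views, within the available play.
- One tongue-to-slot reading, taken while still holding the fin, gave 15.9 mm. I judged it blurred, and the later 17.4 mm view replaced it.
- The final rear-edge reading first came out about 9 mm short because I had used the wrong height plane. It agreed once I used the deck plane.

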